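Sign the science case back in

TASK

The experiment is over and the clip-lid case goes back to the store: shut its lid, then press the front latch flap down until it snaps closed. Then take the scanner from its holder, aim it down at the middle of the bar-code label on the lid and hold it steady there for about two seconds, at a hand's breadth or so and not at a grazing angle, and put the scanner back in its holder. Leave the plate, the beakers and the safety glasses where they are.

Things in the scene. Friction and masses are not known exactly. Their poses are not given: they have to be found in the camera images.
- case: Clear plastic storage case, fixed to the table, 190 (its x) by 270 (its y) by 105 mm high, open at the top; what is packed in it stays below the rim. Origin: centre of its underside. Its front, with the latch, faces along its own -x, roughly towards the robot; the lid's hinge runs along its rear (+x) rim.
- lid (a joint): Angle of the case's grey lid, rad: 0 shut (level), growing as the front edge rises (turning about the case's y axis); starts at 0.6 to 0.95. A stiff friction hinge keeps it where it is left; a few newtons at the front edge move it. The lid is 200 mm front to rear, 280 wide, 10 thick, 0.28 kg.
- lid_hinge (a point): Point on the lid's hinge line at mid width, fixed to the case 99 mm behind its centre and 105 mm above the table. Its axes turn with the lid: x from the free front edge to the hinge, y along the hinge, z out of the top face. The lid's top face lies 13 mm from this point along z and reaches from x = 0 to x = -200 mm.
- label (a point): Centre of the white bar-code label, 60 by 90 mm, lying flat on the middle of the lid's top face, 100 mm from the hinge line and from the front edge; axes as the lid's, z out of the label. The scanner can read it with the bars lying either way, and from any side.
- latch (a joint): Angle of the black latch flap (110 mm wide, 66 long, 5 thick) on the middle of the lid's front edge, relative to the lid, rad: 0 closed, hanging flat against the case front; 1.57 straight out in the lid's plane; starts held open by its spring at the stop, 2.0. The spring resists closing (up to 0.35 N m: 7 N at 50 mm from the pivot) down to the high point at 0.75; past it the flap snaps closed by itself.
- latch_pivot (a point): Pivot of the latch flap at mid width: 205 mm in front of the lid's hinge line and 2 mm above it (lid axes). Axes turn with the flap: the flap runs from here along its -z (straight down when closed), y lies along the pivot, its outer face, the one to press, lies 5.5 mm out along -x.
- latch_edge (a point): Middle of the flap's free edge on the outer face, 66 mm from the pivot.
- scanner: Pistol-grip hand scanner, loose, 0.13 to 0.26 kg. Origin: centre of its head; x out of the window (line of aim), z up when put away. Head: grey block, x -52 to +46 mm, then a black nose to +56; 56 wide (y, parallel sides, grip from above), 46 high, top at z = +25 mm. Handle 32 by 28 mm below it, from x = -14 mm at the head slanting back to x = -28 mm at its foot, 133 mm below the origin.
- scanner_window (a point): Centre of the window, 56 mm ahead of the scanner's origin, same axes. It reads a label 50 to 200 mm in front of it along x when the line of aim passes within 20 mm of the label's centre (in y and in z) and strikes within 60 degrees of the label's normal, so the nose must point at least 30 degrees below level.
- holder: Fixed scanner holder: round base 124 mm across, stem at its rear, black U-shaped yoke, top 150 mm above the table. Origin on the table below the seat; x out of the U's open end, the way the stored scanner looks. Its arms (22 mm wide) leave a slot for the handle: y -20 to +20, x -57 mm to the open end at +25; the head rests on the arms. The scanner lifts straight up, and is lowered in from above.
- holder_seat (a point): Where the centre of the scanner's head lies when it is put away, 173 mm above the table; axes as the holder's.
- plate: Loose white plastic plate, 170 mm across and 14 mm high; origin: centre of its underside. Bystander.
- beaker1: Loose clear plastic beaker, 68 mm across, 80 mm high, standing beyond the case and the holder; origin: centre of its underside. Bystander.
- beaker2: Loose clear plastic beaker, 68 mm across, 80 mm high, standing near the robot; origin: centre of its underside. Bystander.
- glasses: Loose clear safety glasses, 146 mm wide, 115 mm deep, 47 mm high; origin: below the middle of the lenses. Bystander.
There are look-alikes about, which are no part of the job. What is shaped like the holder but brown is not meant.

How it is judged:
By the outcome, as a careful person would: the job done as asked, in the order asked, and still so for the second after the job is handed in, with the robot touching nothing.
It also fails if it takes over 72 s, if anything falls off the work surface, if the arm or the gripper's body presses on something with over 40 N, if the wrist force passes 120 N, or if a joint passes its speed limit or range.

ROBOT

A 6-joint arm with a two-finger parallel gripper is mounted at the origin on the work surface. World frame = base frame: x ahead of the robot, y to its left, z up, the work surface at z = 0. Lengths are in m, angles in rad, forces in N, time in s.
With the tool pointing down it reaches from about 0.35 to 0.775 m from the base axis. Payload 5.5 kg.
Tool frame: the origin (TCP) lies midway between the tips of the shut fingers; the grasp point (between the pads) lies behind it (env.grip_point_offset is the z of the grasp point in the tool frame, in m); z points along the fingers, y is the direction in which the jaws open and shut (so a half turn about z gives the same grasp; the last joint's range is limited). The gripper opens to 85 mm and grips with 20 to 120 N. Pads are 22 mm wide; open, the fingers measure 114 mm over their backs; the gripper's body (76 mm by 85 mm) begins 54 mm behind the grasp point. The pads swing forward as they close: fully open they stand 13 mm farther back than shut.
Start: joints at [-1.256, 0.313, 0.046, 1.304, 0, 1.431], TCP at [0.253, -0.517, 0.231] pointing down, gripper open.
Joint ranges: [-2.76, 2.76], [-0.86, 1.69], [-1.03, 1.26], [-2.2, 2.34], [-1.47, 1.5], [-3.14, 3.14]. Speed limits (rad/s): [2.57, 2.57, 3.14, 3.14, 3.14, 3.14].

INTERFACE

Orientations are given as a unit quaternion [w, x, y, z].
In Python, from workcell import env, viewer gives the robot as it stands. The module is installed in compiled form; this text tells all that it offers.
- The arm moves only by the shell command python3 -m inch 'ROWS' [OPENING] [FORCE]. ROWS is JSON, a list of rows, each a list of 2 entries, a list of its own where there are three numbers: the shift along the tool's x, y, z in m, then the turn about the tool's z in degrees. In form: [[[tx, ty, tz], spin], ...]. A call has 1 to 5 rows; each row is the pose to reach, as a shift and turn from the pose measured when the call began, along the tool's axes at that moment; what a row does not reach only later rows make up. A row lasts 1/12 s, in which the tool goes at most 41.7 mm and 7.16 degrees, less where a joint would pass 70% of its speed; a pose out of reach is approached as far as the arm can. A call with a gripper value outside its range is refused whole. OPENING is the closure, from 0 (fully open) to 1 (shut), set as the call begins (- or left out, the last holds). The fingers move at their own pace and stop on an object; FORCE is the grip in N (left out, the last holds). Time passes only in rows, so rows that repeat a pose let the fingers close. It gives the time, the measured TCP pose, the force and the opening at its end, in the units of the state.
- env.get_state(): the state, without advancing time (a new reading comes with each control period).
- viewer.read_camera(name): name is "scene" or "top" or "wrist"; returns a dict with "image" (480x640x3 uint8, red, green, blue), "depth" (480x640 float32, m along the optical axis (not along the pixel's ray), 0 where there is no reading), "vertical_fov" (degrees; the focal length in pixels is half the picture's height over the tangent of half this angle, whatever the lens; pixels are square), "cx", "cy" (the principal point, pixels), "R" (3x3) and "t" (3): a world point X has camera coordinates R X + t; the wrist camera has in their place "T_tool_cam" (4x4, takes a point from camera to tool coordinates, whose origin is the TCP and whose axes are the flange's). Camera axes: x right, y down, z forward; pixel columns grow to the right and rows downward; lengths in m; the calibration is good to about 2 mm. A picture is of the moment at which its call begins: read the wrist's pose just before it.
- env.hand_in(): hands the job in, once; it reports no verdict.
The state is a dict: "clock": time; "joint_pos": joint angles; "qvel": joint speeds; "tau": joint torques, N m; "tcp_pos": TCP position; "orientation": TCP orientation; "wrist_force": force on the tool from outside, world axes, zero at the start; "ft_torque": the same for the moment, N m; "finger_gap": finger opening in m.
Only numpy, scipy, OpenCV 4.12 (cv2) and the standard library are available. Lean on these libraries where they do the work, as an engineer would, in place of code of your own. Each camera call takes 0.05 s, during which the arm holds its last target. There are 200 camera calls.

## Working session

There is one attempt and no reset: what is moved stays moved. The work goes in short steps, Python scripts to look and compute and a shell command to move; the robot and the scene stay as the last step left them, time stands still between calls to the robot, and variables do not carry over. Pictures are saved under pics/ and viewed, on a budget of 10 in all, crops included, one or two more only if the job needs it, and the job is handed in when it is done.

```bash
mkdir -p pics; ls; python3 - <<'E'
from workcell import env, viewer
import cv2,numpy as np
print(env.get_state(), env.grip_point_offset)
for n in("scene","top"):
    c=viewer.read_camera(n); np.savez(f"{n}.npz",**c)
    cv2.imwrite(f"pics/{n}0.png",c["image"][:,:,::-1]); print(n,c["vertical_fov"],c["cx"],c["cy"],c["R"],c["t"])
E
```

```text
pics
{'clock': 0.0, 'joint_pos': array([-1.25561506e+00,  3.14021094e-01,  4.49713030e-02,  1.30359493e+00,
        2.05921011e-05,  1.43120116e+00]), 'qvel': array([ 0.00060412,  0.00189662,  0.00023109,  0.00174593, -0.00277287,
       -0.00051625]), 'tau': array([-7.11296543e-04, -4.80628252e+01,  2.98531562e+01,  1.96856959e-02,
       -1.07660874e-04, -4.21638106e-06]), 'tcp_pos': array([ 0.2524146 , -0.51606549,  0.23039396]), 'orientation': array([-9.21540649e-04,  9.74258088e-01,  2.25433634e-01, -7.07775146e-05]), 'wrist_force': array([ 0.44506069,  0.49800362, -0.12941633]), 'ft_torque': array([ 0.01519613, -0.00799422,  0.00901496]), 'finger_gap': 0.0855253942929527} -0.0187
scene 52.45353267774662 320.20936456164503 235.0696608339375 [[ 0.83134626  0.55567364 -0.00949766]
 [ 0.49264185 -0.74473873 -0.45018689]
 [-0.25723026  0.36958224 -0.89288384]] [-0.48211618 -0.20216732  1.54270469]
top 49.43240108363159 314.31312953656237 234.86508568328767 [[-0.02806844 -0.99958612 -0.00630444]
 [-0.9978278   0.02839398 -0.05944294]
 [ 0.05959735  0.00462227 -0.9982118 ]] [0.03415617 0.59788793 1.60670726]
```

View pics/scene0.png

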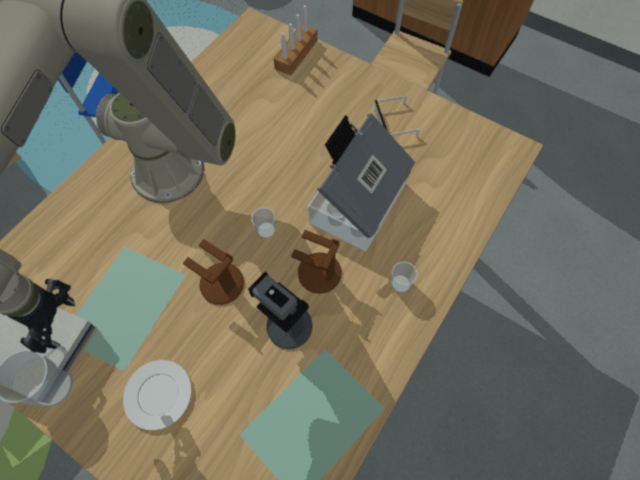

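View pics/top0.png

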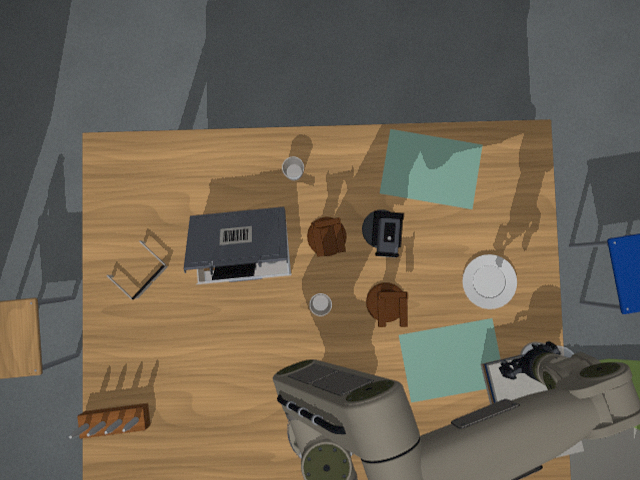

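```bash
cat > h.py <<'E'
import numpy as np,cv2
from workcell import env,viewer
def cam(n): 
    c=viewer.read_camera(n); return c
def world(c):
    h,w=c["depth"].shape; f=h/2/np.tan(np.radians(c["vertical_fov"])/2)
    v,u=np.mgrid[:h,:w]; d=c["depth"].astype(float)
    P=np.stack([(u-c["cx"])/f*d,(v-c["cy"])/f*d,d],-1)
    if "R" in c: return (P-c["t"])@c["R"]
    return P
E
python3 - <<'E'
from h import *
big=[]
for n,(u0,v0,u1,v1),(lu0,lv0,lu1,lv1) in(("top",(350,190,430,270),(180,200,295,270)),("scene",(240,260,330,350),(315,115,415,235))):
    c=dict(np.load(n+".npz")); W=world(c); im=c["image"]; d=c["depth"]>0
    hsv=cv2.cvtColor(im,cv2.COLOR_RGB2HSV)
    m=np.zeros(d.shape,bool); m[lv0:lv1,lu0:lu1]=1
    z=W[...,2]
    # label: bright, unsaturated, above 0.14
    lab=(m&(hsv[...,2]>150)&(hsv[...,1]<60)&(z>.15)).astype(np.uint8)
    lab=cv2.morphologyEx(lab,cv2.MORPH_CLOSE,np.ones((7,7)))
    cs=max(cv2.findContours(lab,0,2)[0],key=cv2.contourArea); r=cv2.minAreaRect(cs); print(n,"label rect",r)
    lid=m&(z>.13)&(hsv[...,2]<130)&(hsv[...,2]>50)&d
    P=W[lid]
    for _ in range(6):
        c0=np.median(P,0) if _==0 else P.mean(0); U,S,V=np.linalg.svd(P-c0,full_matrices=False); nn=V[2]*np.sign(V[2][2]); P=P[abs((P-c0)@nn)<.006]
    lm=cv2.drawContours(np.zeros(d.shape,np.uint8),[cs],-1,1,-1)>0
    L=W[lm&d].mean(0); print(len(P),"n",nn,"off label",(L-c0)@nn)
    ang=np.arccos(nn[2]); 
    xh=np.array([nn[0],nn[1],0]);
    # front rises: lid x axis = (cos a,0,-sin a) -> normal=(sin a,0,cos a)
    xh/=np.linalg.norm(xh); yaw=np.arctan2(xh[1],xh[0]); lx=np.cos(ang)*xh-np.array([0,0,np.sin(ang)])
    print("lid ang",ang,"yaw deg",np.degrees(yaw),"label",L,"hinge",L+.1*lx-.013*nn)
    m=np.zeros(d.shape,bool); m[v0:v1,u0:u1]=1
    for lo,hi in((.19,.206),(.135,.16)):
        s=m&(z>lo)&(z<hi)&(hsv[...,2]<140)&d; pts=W[s][:,:2].astype(np.float32)
        print(lo,len(pts),cv2.minAreaRect(pts),W[s].mean(0))
    for k,sel in {"beaker-ish z.07-.09":(z>.07)&(z<.09)}.items(): pass
    big.append(cv2.resize(im[v0:v1,u0:u1],(400,400),interpolation=cv2.INTER_CUBIC))
cv2.imwrite("pics/crop.png",np.hstack(big)[:,:,::-1])
E
```

```text
top label rect ((288.0, 267.0), (0.0, 0.0), 0.0)
4599 n [0.61668093 0.03988328 0.78620224] off label nan
lid ang 0.6661571332974607 yaw deg 3.7003992342322856 label [nan nan nan] hinge [nan nan nan]
0.19 719 ((0.577049195766449, -0.18913106620311737), (0.058779049664735794, 0.10744016617536545), 83.78116607666016) [ 0.57593661 -0.18918836  0.1958178 ]
0.135 424 ((0.5886408686637878, -0.19125917553901672), (0.08439738303422928, 0.13078227639198303), 83.77860260009766) [ 0.61662077 -0.18844401  0.14920571]<stdin>:17: RuntimeWarning: Mean of empty slice.
  ret = um.true_divide(
Traceback (most recent call last):
ValueError: max() iterable argument is empty
```

```bash
python3 - <<'E'
from h import *
big=[]
for n,(u0,v0,u1,v1),(lu,lv) in(("top",(340,190,430,280),(236,235)),("scene",(235,260,325,350),(372,173))):
    c=dict(np.load(n+".npz")); W=world(c); im=c["image"]; z=W[...,2]; d=c["depth"]>0
    g=cv2.cvtColor(im,cv2.COLOR_RGB2GRAY); hsv=cv2.cvtColor(im,cv2.COLOR_RGB2HSV)
    m=np.zeros(d.shape,bool); m[lv-25:lv+25,lu-30:lu+30]=1
    # label: Otsu in the window
    t,_=cv2.threshold(g[lv-20:lv+20,lu-22:lu+22],0,255,cv2.THRESH_OTSU)
    lab=cv2.morphologyEx((m&(g>t)&(z>.13)).astype(np.uint8),cv2.MORPH_CLOSE,np.ones((9,9)))
    cs=max(cv2.findContours(lab,0,2)[0],key=cv2.contourArea); print(n,t,cv2.minAreaRect(cs))
    lm=cv2.drawContours(np.zeros(d.shape,np.uint8),[cs],-1,1,-1)>0
    L=W[lm&d].mean(0)
    P=W[m&d&(z>.12)]
    for _ in range(6):
        c0=np.median(P,0) if _==0 else P.mean(0); V=np.linalg.svd(P-c0,full_matrices=False)[2]; nn=V[2]*np.sign(V[2][2]); P=P[abs((P-c0)@nn)<.006]
    ang=np.arccos(nn[2]); xh=np.array([nn[0],nn[1],0]);xh/=np.linalg.norm(xh); lx=np.cos(ang)*xh-np.array([0,0,np.sin(ang)])
    print(len(P),"ang",ang,"yaw",np.degrees(np.arctan2(xh[1],xh[0])),"label",L,"hinge",L+.1*lx-.013*nn,"pivot",L-.105*lx-.011*nn)
    q=cv2.minAreaRect(W[lm&d][:,:2].astype(np.float32)); print("label rect xy",q)
    m=np.zeros(d.shape,bool); m[v0:v1,u0:u1]=1
    s=m&(z>.19)&(z<.206)&d; pts=W[s][:,:2].astype(np.float32); print("head",len(pts),cv2.minAreaRect(pts),W[s][:,2].mean())
    s=m&(z>.14)&(z<.157)&d&(g<60); pts=W[s][:,:2].astype(np.float32); print("yoke",len(pts),cv2.minAreaRect(pts))
    s=m&(z>.002)&(z<.03)&d&(g<90)&(hsv[...,1]<90); pts=W[s][:,:2].astype(np.float32); print("base",len(pts),cv2.minEnclosingCircle(pts))
    big.append(cv2.resize(im[v0:v1,u0:u1],(400,400),interpolation=cv2.INTER_CUBIC))
cv2.imwrite("pics/crop.png",np.hstack(big)[:,:,::-1])
E
```

```text
top 82.0 ((235.0103759765625, 235.1241455078125), (16.359960556030273, 33.3842887878418), 85.2363510131836)
2779 ang 0.6727334192241374 yaw 3.6599964197641133 label [0.59485629 0.23788749 0.1796763 ] hinge [0.66482479 0.24236309 0.1071961 ] pivot [0.50606064 0.23220758 0.23650121]
label rect xy ((0.5950843095779419, 0.23854589462280273), (0.049225181341171265, 0.09103178232908249), 3.2171952724456787)
head 722 ((0.577049195766449, -0.18913106620311737), (0.058779049664735794, 0.10744016617536545), 83.78116607666016) 0.19582563725593863
yoke 480 ((0.5948330163955688, -0.14675018191337585), (0.1797107756137848, 0.12115649878978729), 88.05127716064453)
base 281 ((0.613865077495575, -0.19060228765010834), 0.0605524405837059)
scene 96.0 ((371.76336669921875, 173.6663360595703), (20.781227111816406, 32.885066986083984), 32.27564239501953)
2876 ang 0.6735076178601451 yaw 4.120755403239756 label [0.59262318 0.23413642 0.17990668] hinge [0.66249743 0.23917051 0.10737222] pivot [0.50391998 0.2277458  0.23680046]
label rect xy ((0.5924742817878723, 0.2355576902627945), (0.049140386283397675, 0.09446954727172852), 3.539372444152832)
head 1013 ((0.5761229991912842, -0.1926034539937973), (0.06058391556143761, 0.10734641551971436), 85.05816650390625) 0.19671944054279025
yoke 658 ((0.6083346009254456, -0.13989262282848358), (0.19961762428283691, 0.09938421100378036), 85.25932312011719)
base 855 ((0.610987663269043, -0.19685928523540497), 0.06367600709199905)
```

View pics/crop.png

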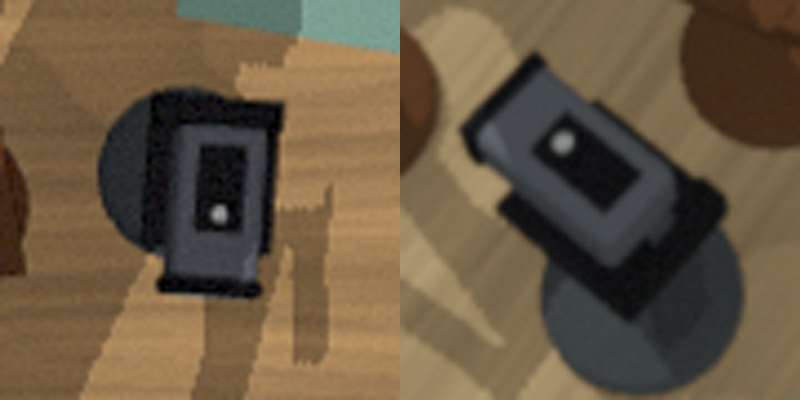

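```bash
cat > to.py <<'E'
# print tool-frame shift (mm) from the current pose to world point x y z, and state
import sys,numpy as np
from scipy.spatial.transform import Rotation as Ro
from workcell import env
s=env.get_state(); w,x,y,z=s["orientation"]; R=Ro.from_quat([x,y,z,w]).as_matrix()
print("t %.2f tcp"%s["clock"],s["tcp_pos"].round(4),"F",s["wrist_force"].round(1),"gap %.4f"%s["finger_gap"],"q",s["joint_pos"].round(2))
print("tool x",R[:,0].round(3),"y",R[:,1].round(3),"z",R[:,2].round(3))
for a in sys.argv[1:]:
    d=R.T@(np.array(a.split(","),float)-s["tcp_pos"]); print(a,"->mm",(1e3*d).round(1),"norm %.0f"%(1e3*np.linalg.norm(d)))
E
python3 -m inch '[[[0.02,-0.02,-0.03],0],[[0.05,-0.045,-0.06],0],[[0.08,-0.07,-0.09],0],[[0.11,-0.09,-0.1],0],[[0.14,-0.115,-0.1],0]]' 1
python3 -m inch '[[[0.028,-0.024,0],0],[[0.056,-0.048,0],0],[[0.084,-0.072,0],0],[[0.112,-0.096,0],0],[[0.14,-0.12,0],0]]'
python3 -m inch '[[[0.028,-0.024,0],0],[[0.056,-0.048,0],0],[[0.084,-0.072,0],0],[[0.112,-0.096,0],0],[[0.14,-0.12,0],0]]'
python3 to.py .54,.137,.33 .54,.137,.23
```

```text
clock: 0.52
tcp_pos: [0.3258, -0.3577, 0.3328]
orientation: [0.001, 0.974, 0.225, 0.001]
wrist_force: [0.6, 0.5, 1.0]
finger_gap: 0.0256
clock: 0.93
tcp_pos: [0.3992, -0.1867, 0.3324]
orientation: [0.001, 0.974, 0.224, 0.001]
wrist_force: [-0.2, -0.2, -0.1]
finger_gap: -0.0004
clock: 1.35
tcp_pos: [0.4728, -0.0156, 0.3321]
orientation: [0.001, 0.974, 0.225, 0.001]
wrist_force: [1.1, -0.8, -0.4]
finger_gap: -0.0
t 1.35 tcp [ 0.4728 -0.0156  0.3321] F [ 1.1 -0.8 -0.4] gap -0.0000 q [-0.2   0.1   0.02  1.49 -0.    2.49]
tool x [0.899 0.438 0.001] y [ 0.438 -0.899  0.003] z [ 0.002 -0.002 -1.   ]
.54,.137,.33 ->mm [ 127.2 -107.8    1.8] norm 167
.54,.137,.23 ->mm [ 127.2 -108.1  101.8] norm 196
```

```bash

python3 -m inch '[[[0.032,-0.027,0],0],[[0.064,-0.054,0],0],[[0.096,-0.081,0],0],[[0.127,-0.108,0.02],0],[[0.127,-0.108,0.05],0]]'
python3 -m inch '[[[0,0,0.02],0],[[0,0,0.035],0],[[0,0,0.05],0],[[0,0,0.065],0],[[0,0,0.08],0]]'
python3 -m inch '[[[0,0,0.016],0],[[0,0,0.032],0],[[0,0,0.048],0],[[0,0,0.062],0],[[0,0,0.072],0]]'
python3 to.py .54,.137,.118
```

```text
clock: 1.77
tcp_pos: [0.5433, 0.1423, 0.2837]
orientation: [0.001, 0.974, 0.227, 0.004]
wrist_force: [0.9, -0.5, -0.4]
finger_gap: -0.0001
clock: 2.18
tcp_pos: [0.5436, 0.1425, 0.2025]
orientation: [0.001, 0.974, 0.227, 0.004]
wrist_force: [-0.4, -0.2, 0.2]
finger_gap: -0.0
clock: 2.6
tcp_pos: [0.5431, 0.1424, 0.1285]
orientation: [0.0, 0.974, 0.227, 0.003]
wrist_force: [-0.2, 1.0, -0.5]
finger_gap: 0.0002
t 2.60 tcp [0.5431 0.1424 0.1285] F [-0.2  1.  -0.5] gap 0.0002 q [ 0.11  0.33 -0.18  1.05 -0.    2.8 ]
tool x [0.897 0.443 0.005] y [ 0.443 -0.897  0.002] z [ 0.005  0.    -1.   ]
.54,.137,.118 ->mm [-5.2  3.5 10.5] norm 12
```

```bash
python3 - <<'E'
from h import *
c=cam("top"); np.savez("top1.npz",**c); W=world(c); cv2.imwrite("pics/t1.png",c["image"][150:330,150:390,::-1].repeat(2,0).repeat(2,1))
print(W[235:300:8,220].round(3))
E
```

```text
[[ 0.6    0.292  0.12 ]
 [ 0.577  0.293  0.118]
 [ 0.553  0.293  0.121]
 [ 0.53   0.293  0.124]
 [ 0.507  0.293  0.124]
 [ 0.483  0.293  0.129]
 [ 0.46   0.294  0.126]
 [ 0.432  0.318 -0.003]
 [ 0.407  0.319 -0.002]]
```

View pics/t1.png

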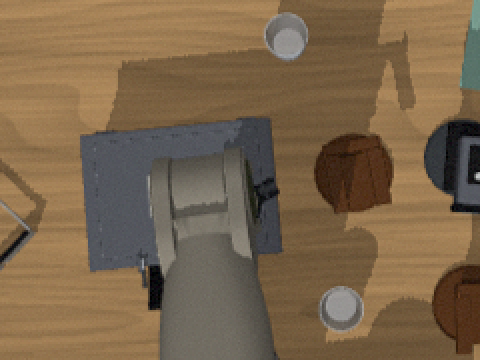

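Lid is nearly down (grey sheet level at ~0.12–0.128; flap end visible at crop 155,287). I press it the last bit.

```bash

python3 -m inch '[[[-0.01,0,0.008],0],[[-0.02,0.0,0.012],0],[[-0.02,0.0,0.014],0],[[-0.02,0.0,0.014],0]]'
python3 to.py 
python3 -m inch '[[[0,0,-0.03],0],[[0,0,-0.07],0],[[0,0,-0.1],0]]'
python3 to.py .4192,.2245,.21
```

```text
clock: 2.98
tcp_pos: [0.5285, 0.1347, 0.117]
orientation: [0.0, 0.974, 0.227, 0.007]
wrist_force: [1.7, 3.8, 12.4]
finger_gap: 0.0001
t 2.98 tcp [0.5285 0.1347 0.117 ] F [ 1.7  3.8 12.4] gap 0.0001 q [ 0.1   0.31 -0.25  1.    0.    2.78]
tool x [0.897 0.443 0.013] y [ 0.443 -0.897  0.003] z [ 0.013  0.003 -1.   ]
clock: 3.23
tcp_pos: [0.5274, 0.1345, 0.2199]
orientation: [0.0, 0.974, 0.227, 0.007]
wrist_force: [0.7, -1.1, 0.5]
finger_gap: -0.0
t 3.23 tcp [0.5274 0.1345 0.2199] F [ 0.7 -1.1  0.5] gap -0.0000 q [ 0.1   0.24 -0.07  1.24  0.    2.78]
tool x [0.896 0.443 0.015] y [ 0.443 -0.897  0.004] z [ 0.015  0.003 -1.   ]
.4192,.2245,.21 ->mm [ -57.3 -128.7    8.6] norm 141
```

```bash

python3 -m inch '[[[-0.014,-0.032,0],0],[[-0.029,-0.064,0],0],[[-0.043,-0.096,0],0],[[-0.057,-0.129,0.01],0],[[-0.057,-0.129,0.03],0]]'
python3 to.py .4192,.2245,.15
python3 -m inch '[[[0,0,0.016],0],[[0,0,0.032],0],[[0,0,0.048],0],[[0,0,0.064],0],[[0,0,0.08],0]]'
python3 -m inch '[[[0,0,0.012],0],[[0,0,0.024],0],[[0,0,0.036],0],[[0,0,0.048],0],[[0,0,0.05],0]]'
python3 to.py .4192,.2245,.15
```

```text
clock: 3.65
tcp_pos: [0.4166, 0.2282, 0.1911]
orientation: [-0.001, 0.973, 0.23, 0.009]
wrist_force: [-0.4, -0.5, -0.0]
finger_gap: -0.0003
t 3.65 tcp [0.4166 0.2282 0.1911] F [-0.4 -0.5 -0. ] gap -0.0003 q [ 0.33  0.12 -0.3   1.13  0.    3.01]
tool x [0.894 0.447 0.018] y [ 0.447 -0.894  0.002] z [ 0.017  0.006 -1.   ]
.4192,.2245,.15 ->mm [-0.1  4.4 41.1] norm 41
clock: 4.07
tcp_pos: [0.4175, 0.2291, 0.1116]
orientation: [-0.002, 0.973, 0.23, 0.009]
wrist_force: [-7.0, 1.6, 9.2]
finger_gap: -0.0
clock: 4.48
tcp_pos: [0.4174, 0.2292, 0.0604]
orientation: [-0.001, 0.973, 0.23, 0.008]
wrist_force: [-0.8, -0.9, 0.1]
finger_gap: -0.0003
t 4.48 tcp [0.4174 0.2292 0.0604] F [-0.8 -0.9  0.1] gap -0.0003 q [ 0.33  0.24 -0.5   0.81  0.    3.01]
tool x [0.894 0.448 0.016] y [ 0.448 -0.894  0.001] z [ 0.015  0.006 -1.   ]
.4192,.2245,.15 ->mm [  0.9   5.  -89.6] norm 90
```

```bash

python3 -m inch '[[[0,0,-0.04],0],[[0,0,-0.08],-6],[[0,0,-0.12],-13],[[0,0,-0.16],-20],[[0,0,-0.2],-27]]'
python3 to.py .578,-.191,.28
python3 - <<'E'
from h import *
c=cam("top"); np.savez("top2.npz",**c); W=world(c); print(W[268:300:3,240].round(3))
c=cam("scene"); np.savez("scene2.npz",**c); cv2.imwrite("pics/s2.png",c["image"][90:270,260:440,::-1].repeat(3,0).repeat(3,1))
E
```

```text
clock: 4.9
tcp_pos: [0.4141, 0.2277, 0.2633]
orientation: [0.001, 0.891, 0.453, 0.009]
wrist_force: [1.4, 0.8, -0.6]
finger_gap: -0.0
t 4.90 tcp [0.4141 0.2277 0.2633] F [ 1.4  0.8 -0.6] gap -0.0000 q [ 0.33  0.09 -0.15  1.31  0.    2.53]
tool x [0.589 0.808 0.015] y [ 0.808 -0.589  0.009] z [ 0.016  0.007 -1.   ]
.578,-.191,.28 ->mm [-241.7  379.2  -16.9] norm 450
[[0.502 0.236 0.116]
 [0.493 0.236 0.12 ]
 [0.485 0.236 0.123]
 [0.476 0.237 0.116]
 [0.467 0.236 0.122]
 [0.465 0.201 0.356]
 [0.458 0.201 0.361]
 [0.451 0.2   0.364]
 [0.444 0.199 0.373]
 [0.437 0.199 0.373]
 [0.431 0.196 0.394]]
```

View pics/s2.png

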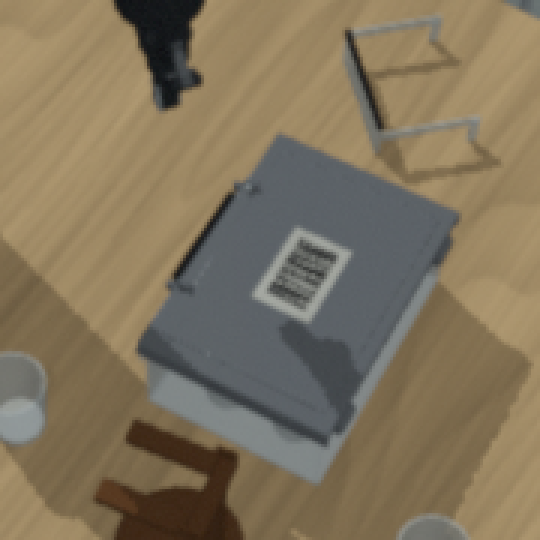

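```bash

python3 -m inch '[[[-0.021,0.033,-0.01],-7],[[-0.042,0.067,-0.017],-14],[[-0.063,0.1,-0.017],-21],[[-0.084,0.133,-0.017],-28],[[-0.107,0.167,-0.017],-35]]' 0
python3 -m inch '[[[-0.038,0.016,0],-7],[[-0.076,0.032,0],-14],[[-0.114,0.047,0],-21],[[-0.152,0.063,0],-28],[[-0.19,0.079,0],-35]]' 0
python3 -m inch '[[[-0.02,-0.005,0],-7],[[-0.04,-0.01,0],-14],[[-0.04,-0.01,0],-21],[[-0.04,-0.01,0],-28],[[-0.04,-0.01,0],-35]]' 0
python3 to.py .5785,-.191,.28
python3 - <<'E'
from h import *
s=env.get_state(); c=cam("wrist"); np.savez("w1.npz",**c,p=s["tcp_pos"],o=s["orientation"]); print(c["T_tool_cam"],c["vertical_fov"])
cv2.imwrite("pics/w1.png",c["image"][:,:,::-1])
E
```

```text
clock: 5.42
tcp_pos: [0.482, 0.0626, 0.2861]
orientation: [0.006, 0.737, 0.676, 0.014]
wrist_force: [1.3, 0.5, -1.1]
finger_gap: 0.0608
clock: 5.83
tcp_pos: [0.5402, -0.1223, 0.2862]
orientation: [0.009, 0.512, 0.859, 0.012]
wrist_force: [1.2, 0.7, 0.6]
finger_gap: 0.0854
clock: 6.25
tcp_pos: [0.5502, -0.163, 0.2859]
orientation: [0.012, 0.228, 0.973, 0.009]
wrist_force: [0.3, -0.5, 0.8]
finger_gap: 0.0854
t 6.25 tcp [ 0.5502 -0.163   0.2859] F [ 0.3 -0.5  0.8] gap 0.0854 q [-0.44  0.28  0.14  1.4   0.02  0.02]
tool x [-0.896  0.445 -0.02 ] y [0.444 0.896 0.022] z [ 0.028  0.011 -1.   ]
.5785,-.191,.28 ->mm [-37.7 -12.6   6.3] norm 40
[[ 4.05819627e-04 -9.59127593e-01 -2.82973664e-01  7.26445724e-02]
 [ 9.99999905e-01  4.33886330e-04 -3.65149269e-05  9.64358920e-05]
 [ 1.57800879e-04 -2.82973623e-01  9.59127679e-01 -1.43168713e-01]
 [ 0.00000000e+00  0.00000000e+00  0.00000000e+00  1.00000000e+00]] 63.15367590896494
```

View pics/w1.png

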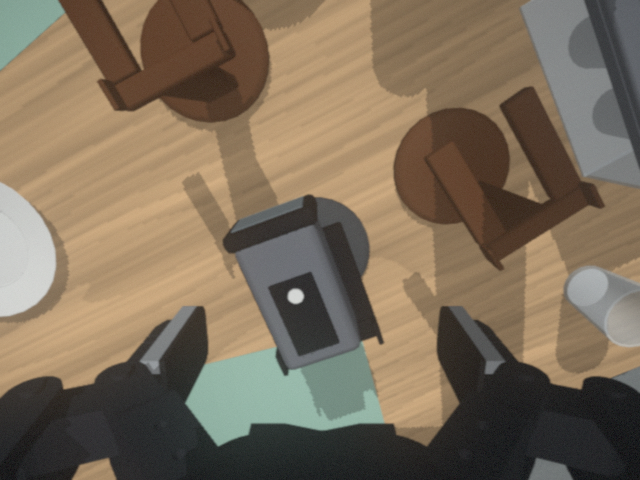

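```bash
python3 - <<'E'
from h import *
from scipy.spatial.transform import Rotation as Ro
c=dict(np.load("w1.npz")); o=c["o"]; R=Ro.from_quat([*o[1:],o[0]]).as_matrix()
T=c["T_tool_cam"]; P=world({k:v for k,v in c.items() if k!="R"})@T[:3,:3].T+T[:3,3]; W=P@R.T+c["p"]
z=W[...,2]; m=np.zeros(z.shape,bool); m[190:380,215:370]=1; g=c["image"].mean(2)
s=m&(z>.188)&(z<.21)&(c["depth"]>0); pts=W[s][:,:2].astype(np.float32); r=cv2.minAreaRect(pts); print(s.sum(),r,np.median(z[s]))
b=cv2.boxPoints(r); print(b)
t=m&(z>.04)&(z<.16)&(g<60); print("yoke z",np.median(z[t]))
# other edge check: crisp percentiles along axis
a=np.radians(174.4)
for deg in (172,173,174,175,176):
    a=np.radians(deg); e=pts@np.array([np.cos(a),np.sin(a)]); f=pts@np.array([-np.sin(a),np.cos(a)]); print(deg,np.ptp(np.percentile(e,[.5,99.5])),np.ptp(np.percentile(f,[.5,99.5])))
E
```

```text
12899 ((0.575090229511261, -0.19143778085708618), (0.061325836926698685, 0.1071895956993103), 84.05034637451172) 0.19677946895352993
[[ 0.51860577 -0.21638018]
 [ 0.625218   -0.22749087]
 [ 0.6315747  -0.16649538]
 [ 0.5249625  -0.15538469]]
yoke z 0.15047552294099203
172 0.10492236637580032 0.057230768168722274
173 0.10486992107394799 0.056379021175916214
174 0.10490022744713223 0.056549356414995394
175 0.10487245396809675 0.05717892244948933
176 0.10511150387859725 0.058045815380766
```

```bash

python3 -m inch '[[[-0.03,0.005,-0.03],0],[[-0.07,0.01,-0.05],0],[[-0.11,0.018,-0.05],0],[[-0.15,0.024,-0.05],0],[[-0.19,0.03,-0.05],0]]'
python3 to.py
python3 -m inch '[[[-0.04,0.007,0],0],[[-0.08,0.013,0],0],[[-0.12,0.02,0],0],[[-0.16,0.026,0],0],[[-0.2,0.033,0],0]]'
python3 to.py
```

```text
clock: 6.72
tcp_pos: [0.712, -0.2134, 0.3418]
orientation: [0.013, 0.227, 0.974, 0.008]
wrist_force: [1.7, -1.3, 0.3]
finger_gap: 0.0853
t 6.72 tcp [ 0.712  -0.2134  0.3418] F [ 1.7 -1.3  0.3] gap 0.0853 q [-0.41  0.74  1.02  1.83  0.02  0.05]
tool x [-0.897  0.442 -0.021] y [0.442 0.897 0.022] z [ 0.029  0.011 -1.   ]
clock: 7.13
tcp_pos: [0.7801, -0.2336, 0.2963]
orientation: [0.035, 0.227, 0.973, 0.006]
wrist_force: [1.1, -0.4, 0.9]
finger_gap: 0.0854
t 7.13 tcp [ 0.7801 -0.2336  0.2963] F [ 1.1 -0.4  0.9] gap 0.0854 q [-0.4   0.92  1.26  1.85  0.02  0.06]
tool x [-0.894  0.443 -0.065] y [0.442 0.896 0.028] z [ 0.07  -0.004 -0.998]
```

```bash

python3 -m inch '[[[-0.04,0.007,-0.04],0],[[-0.08,0.013,-0.08],0],[[-0.12,0.02,-0.12],0],[[-0.16,0.026,-0.16],0],[[-0.2,0.033,-0.2],0]]'
python3 to.py
python3 -m inch '[[[-0.3,0.05,0],0],[[-0.3,0.05,0],0],[[-0.3,0.05,0],0],[[-0.3,0.05,0],0],[[-0.3,0.05,0],0]]'
python3 to.py
```

```text
clock: 7.55
tcp_pos: [0.7736, -0.2328, 0.338]
orientation: [0.058, 0.227, 0.972, 0.004]
wrist_force: [0.5, -0.2, -0.2]
finger_gap: 0.0855
t 7.55 tcp [ 0.7736 -0.2328  0.338 ] F [ 0.5 -0.2 -0.2] gap 0.0855 q [-0.4   0.87  1.26  1.85  0.03  0.06]
tool x [-0.89   0.443 -0.111] y [0.442 0.896 0.034] z [ 0.115 -0.019 -0.993]
clock: 7.97
tcp_pos: [0.8288, -0.249, 0.2829]
orientation: [0.08, 0.227, 0.971, 0.002]
wrist_force: [-0.5, -0.4, 0.1]
finger_gap: 0.0854
t 7.97 tcp [ 0.8288 -0.249   0.2829] F [-0.5 -0.4  0.1] gap 0.0854 q [-0.39  0.95  1.26  1.73  0.03  0.07]
tool x [-0.884  0.442 -0.154] y [0.441 0.897 0.039] z [ 0.156 -0.033 -0.987]
```

```bash

python3 -m inch '[[[0.04,0,-0.01],0],[[0.08,0.0,-0.02],0],[[0.12,0.0,-0.04],0],[[0.16,0.0,-0.06],0],[[0.2,0.0,-0.08],0]]'
python3 to.py .45,-.14,.4
python3 -m inch '[[[0.04,-0.006,0.0],0],[[0.08,-0.013,0.0],0],[[0.12,-0.02,0.0],0],[[0.16,-0.026,0.0],0],[[0.2,-0.033,0.0],0]]'
python3 to.py .3,-.09,.4 .2,-.06,.4
```

```text
clock: 8.38
tcp_pos: [0.6857, -0.1801, 0.3152]
orientation: [0.079, 0.227, 0.971, 0.002]
wrist_force: [1.6, -0.3, 1.4]
finger_gap: 0.0854
t 8.38 tcp [ 0.6857 -0.1801  0.3152] F [ 1.6 -0.3  1.4] gap 0.0854 q [-0.38  0.45  0.43  1.4   0.03  0.08]
tool x [-0.884  0.442 -0.153] y [0.441 0.896 0.039] z [ 0.154 -0.033 -0.988]
.45,-.14,.4 ->mm [ 213.1  -64.7 -121.4] norm 254
clock: 8.8
tcp_pos: [0.4926, -0.1207, 0.2835]
orientation: [0.08, 0.227, 0.971, 0.002]
wrist_force: [0.3, -0.6, 1.6]
finger_gap: 0.0855
t 8.80 tcp [ 0.4926 -0.1207  0.2835] F [ 0.3 -0.6  1.6] gap 0.0855 q [-0.42  0.04 -0.18  1.2   0.03  0.04]
tool x [-0.884  0.442 -0.154] y [0.441 0.897 0.039] z [ 0.155 -0.033 -0.987]
.3,-.09,.4 ->mm [ 165.8  -52.9 -145.9] norm 227
.2,-.06,.4 ->mm [ 267.5  -70.1 -162.4] norm 321
```

```bash

python3 -m inch '[[[0.035,-0.009,-0.02],0],[[0.07,-0.018,-0.04],0],[[0.11,-0.027,-0.06],0],[[0.145,-0.036,-0.07],0],[[0.18,-0.045,-0.08],0]]'
python3 to.py 
python3 -m inch '[[[0.04,-0.01,0],0],[[0.08,-0.02,0],0],[[0.12,-0.03,0],0],[[0.16,-0.04,0],0],[[0.2,-0.05,0],0]]'
python3 to.py
python3 -m inch '[[[0.04,-0.01,0],0],[[0.08,-0.02,0],0],[[0.12,-0.03,0],0],[[0.16,-0.04,0],0],[[0.2,-0.05,0],0]]'
python3 to.py
```

```text
clock: 9.22
tcp_pos: [0.2996, -0.0782, 0.3343]
orientation: [0.081, 0.227, 0.971, 0.001]
wrist_force: [-0.8, -0.3, 0.5]
finger_gap: 0.0851
t 9.22 tcp [ 0.2996 -0.0782  0.3343] F [-0.8 -0.3  0.5] gap 0.0851 q [-0.57 -0.36 -0.37  1.41  0.06 -0.11]
tool x [-0.884  0.441 -0.156] y [0.44  0.897 0.039] z [ 0.157 -0.034 -0.987]
clock: 9.63
tcp_pos: [0.1469, -0.0511, 0.3114]
orientation: [0.078, 0.226, 0.971, -0.001]
wrist_force: [0.2, -0.1, 0.4]
finger_gap: 0.0851
t 9.63 tcp [ 0.1469 -0.0511  0.3114] F [ 0.2 -0.1  0.4] gap 0.0851 q [-1.2  -0.7  -0.54  1.64  0.13 -0.74]
tool x [-0.886  0.438 -0.151] y [0.438 0.898 0.034] z [ 0.151 -0.036 -0.988]
clock: 10.05
tcp_pos: [0.1054, -0.0705, 0.3019]
orientation: [0.075, 0.225, 0.972, 0.003]
wrist_force: [-0.0, 0.0, -0.0]
finger_gap: 0.0856
t 10.05 tcp [ 0.1054 -0.0705  0.3019] F [-0.  0. -0.] gap 0.0856 q [-1.95 -0.75 -0.57  1.78  0.15 -1.5 ]
tool x [-0.888  0.437 -0.144] y [0.436 0.899 0.039] z [ 0.146 -0.028 -0.989]
```

```bash

python3 -m inch '[[[-0.035,0.02,0],0],[[-0.07,0.035,0.0],0],[[-0.11,0.05,0.0],0],[[-0.145,0.07,0],0],[[-0.18,0.09,0],0]]' 1
python3 -m inch '[[[0.0,0.04,0],0],[[0.0,0.08,0.0],0],[[0.0,0.12,0.0],0],[[0.0,0.16,0],0],[[0,0.2,0],0]]'
python3 to.py .2,.24,.28 .2,.24,.17
```

```text
clock: 10.47
tcp_pos: [0.1558, -0.079, 0.3119]
orientation: [0.072, 0.228, 0.971, 0.001]
wrist_force: [-0.9, -0.4, -0.1]
finger_gap: 0.0255
clock: 10.88
tcp_pos: [0.2009, 0.0045, 0.3158]
orientation: [0.072, 0.228, 0.971, 0.0]
wrist_force: [0.2, -0.5, 0.9]
finger_gap: -0.0002
t 10.88 tcp [0.2009 0.0045 0.3158] F [ 0.2 -0.5  0.9] gap -0.0002 q [-0.44 -0.58 -0.51  1.51  0.03  0.03]
tool x [-0.886  0.443 -0.139] y [0.443 0.896 0.033] z [ 0.139 -0.032 -0.99 ]
.2,.24,.28 ->mm [110.  209.5  27.7] norm 238
.2,.24,.17 ->mm [125.3 205.9 136.5] norm 277
```

```bash

python3 -m inch '[[[0.02,0.04,0],0],[[0.04,0.08,0.0],0],[[0.06,0.12,0.01],0],[[0.08,0.16,0.02],0],[[0.1,0.2,0.03],0]]'
python3 -m inch '[[[0.0,0,0.03],0],[[0.0,0.0,0.06],0],[[0.0,0.0,0.09],0],[[0.0,0.0,0.12],0],[[0,0,0.14],0]]'
python3 to.py .2,.24,.28 .1,.24,.17
```

```text
clock: 11.3
tcp_pos: [0.2055, 0.1277, 0.3009]
orientation: [0.073, 0.228, 0.971, 0.001]
wrist_force: [2.0, -1.0, 0.9]
finger_gap: -0.0001
clock: 11.72
tcp_pos: [0.2244, 0.1233, 0.1605]
orientation: [0.072, 0.227, 0.971, 0.001]
wrist_force: [0.9, -0.9, 0.5]
finger_gap: 0.0003
t 11.72 tcp [0.2244 0.1233 0.1605] F [ 0.9 -0.9  0.5] gap 0.0003 q [ 0.27 -0.41 -0.82  1.03 -0.07  0.72]
tool x [-0.886  0.442 -0.14 ] y [0.441 0.897 0.034] z [ 0.141 -0.032 -0.99 ]
.2,.24,.28 ->mm [  56.4   97.9 -125.4] norm 169
.1,.24,.17 ->mm [160.5  50.  -30.6] norm 171
```

```bash

python3 -m inch '[[[0.02,0,0.02],0],[[0.04,0.0,0.04],0],[[0.06,0.0,0.06],0],[[0.08,0.0,0.07],0],[[0.1,0,0.08],0]]'
python3 to.py 
python3 -m inch '[[[0.02,0,0.0],0],[[0.04,0.0,0.0],0],[[0.06,0.0,0.0],0],[[0.08,0.0,0.0],0],[[0.1,0,0.0],0]]'
python3 to.py
```

```text
clock: 12.13
tcp_pos: [0.147, 0.1665, 0.0695]
orientation: [0.072, 0.228, 0.971, -0.001]
wrist_force: [-18.4, -13.6, -3.7]
finger_gap: -0.0002
t 12.13 tcp [0.147  0.1665 0.0695] F [-18.4 -13.6  -3.7] gap -0.0002 q [ 0.63 -0.35 -1.03  0.8  -0.11  1.09]
tool x [-0.886  0.443 -0.139] y [0.443 0.896 0.032] z [ 0.139 -0.034 -0.99 ]
clock: 12.55
tcp_pos: [0.0577, 0.2116, 0.0559]
orientation: [0.072, 0.228, 0.971, 0.0]
wrist_force: [-0.9, 0.6, -0.4]
finger_gap: -0.0
t 12.55 tcp [0.0577 0.2116 0.0559] F [-0.9  0.6 -0.4] gap -0.0000 q [ 1.13 -0.26 -1.02  0.78 -0.14  1.59]
tool x [-0.886  0.443 -0.139] y [0.443 0.896 0.033] z [ 0.139 -0.032 -0.99 ]
```

```bash

python3 -m inch '[[[0.0,0,-0.04],0],[[0.0,0.0,-0.08],-6],[[-0.02,0.0,-0.12],-12],[[-0.05,0.0,-0.16],-18],[[-0.08,0,-0.2],-20]]' 0
python3 -m inch '[[[-0.04,0,0],0],[[-0.08,0.0,-0.01],0],[[-0.12,0.0,-0.02],0],[[-0.16,0.0,-0.03],0],[[-0.2,0,-0.04],0]]' 0
python3 to.py .578,-.1912,.27
python3 - <<'E'
from h import *
for n in("scene","top"):
    c=dict(np.load(n+".npz")); W=world(c); ok=c["depth"]>0; x,y,z=W[...,0],W[...,1],W[...,2]
    for nm,s in {"left":ok&(y>.45)&(y<1.2)&(x>-.5)&(x<.45),"right":ok&(y<-.45)&(y>-1.2)&(x>-.5)&(x<.2),"jar":ok&(y<-.5)&(y>-.75)&(x>.1)&(x<.3)}.items():
        p=W[s&(z>.12)]; print(n,nm,len(p),p.max(0).round(2) if len(p) else 0,p.min(0).round(2) if len(p) else 0)
E
```

```text
clock: 12.97
tcp_pos: [0.0904, 0.1885, 0.2461]
orientation: [0.071, 0.051, 0.996, -0.011]
wrist_force: [1.0, 1.2, 0.0]
finger_gap: 0.0607
clock: 13.38
tcp_pos: [0.2817, 0.1688, 0.315]
orientation: [0.072, 0.052, 0.996, -0.011]
wrist_force: [0.6, 1.0, -0.3]
finger_gap: 0.0856
t 13.38 tcp [0.2817 0.1688 0.315 ] F [ 0.6  1.  -0.3] gap 0.0856 q [ 0.37 -0.28 -0.37  1.36 -0.08  0.47]
tool x [-0.984  0.103 -0.145] y [ 0.106  0.994 -0.014] z [ 0.143 -0.029 -0.989]
.578,-.1912,.27 ->mm [-322.  -326.    97.5] norm 468
scene left 152 [0.06 0.72 0.16] [0.03 0.55 0.12]
scene right 488 [ 0.2  -0.58  0.16] [ 0.14 -0.72  0.12]
scene jar 3364 [ 0.3  -0.5   0.54] [ 0.14 -0.72  0.12]
top left 179 [0.07 0.72 0.16] [0.04 0.56 0.12]
top right 124 [ 0.2  -0.45  0.72] [ 0.19 -0.5   0.7 ]
top jar 1937 [ 0.3  -0.5   0.72] [ 0.2  -0.71  0.12]
```

```bash

python3 -m inch '[[[-0.027,-0.028,0],0],[[-0.054,-0.055,0],0],[[-0.081,-0.083,0],0],[[-0.108,-0.11,0],0],[[-0.135,-0.137,0],0]]' 0
python3 -m inch '[[[-0.027,-0.028,0.01],0],[[-0.054,-0.055,0.02],0],[[-0.081,-0.083,0.03],0],[[-0.108,-0.11,0.04],0],[[-0.135,-0.137,0.05],0]]'
python3 -m inch '[[[-0.025,-0.026,0.015],0],[[-0.052,-0.052,0.03],0],[[-0.052,-0.052,0.05],0],[[-0.052,-0.052,0.05],0]]'
python3 to.py .578,-.1912,.27 .575,-.1912,.158
```

```text
clock: 13.8
tcp_pos: [0.4011, 0.0166, 0.3375]
orientation: [0.073, 0.053, 0.996, -0.011]
wrist_force: [0.4, 1.8, 0.2]
finger_gap: 0.0851
clock: 14.22
tcp_pos: [0.5277, -0.1371, 0.3101]
orientation: [0.074, 0.053, 0.996, -0.011]
wrist_force: [1.2, 1.0, 0.3]
finger_gap: 0.0854
clock: 14.55
tcp_pos: [0.5803, -0.1972, 0.2641]
orientation: [0.07, 0.054, 0.996, -0.01]
wrist_force: [-1.2, 0.3, -0.8]
finger_gap: 0.0854
t 14.55 tcp [ 0.5803 -0.1972  0.2641] F [-1.2  0.3 -0.8] gap 0.0854 q [-0.48  0.26  0.04  1.22  0.04 -0.37]
tool x [-0.984  0.107 -0.141] y [ 0.11   0.994 -0.012] z [ 0.139 -0.027 -0.99 ]
.578,-.1912,.27 ->mm [ 2.   5.6 -6.4] norm 9
.575,-.1912,.158 ->mm [ 20.8   6.6 104.1] norm 106
```

```bash

python3 -m inch '[[[0.003,0.007,0.02],0],[[0.006,0.007,0.04],0],[[0.01,0.007,0.06],0],[[0.012,0.007,0.08],0],[[0.014,0.007,0.09],0]]'
python3 to.py .58,-.1917,.159
```

```text
clock: 14.97
tcp_pos: [0.5786, -0.1899, 0.1717]
orientation: [0.069, 0.054, 0.996, -0.009]
wrist_force: [-1.6, 0.2, 0.1]
finger_gap: 0.0853
t 14.97 tcp [ 0.5786 -0.1899  0.1717] F [-1.6  0.2  0.1] gap 0.0853 q [-0.47  0.29 -0.14  1.    0.04 -0.36]
tool x [-0.985  0.106 -0.139] y [ 0.109  0.994 -0.011] z [ 0.137 -0.026 -0.99 ]
.58,-.1917,.159 ->mm [ 0.2 -1.5 12.8] norm 13
```

```bash

python3 -m inch '[[[0,-0.001,0.008],0],[[0,-0.001,0.013],0]]'
python3 -m inch '[[[0,0,0],0],[[0,0,0],0],[[0,0,0],0],[[0,0,0],0],[[0,0,0],0]]' 1 60
python3 to.py
python3 -m inch '[[[-0.003,0,-0.02],0],[[-0.007,0,-0.05],0],[[-0.013,-0.001,-0.09],0],[[-0.018,-0.001,-0.13],0],[[-0.024,-0.002,-0.17],0]]'
python3 to.py
```

```text
clock: 15.13
tcp_pos: [0.58, -0.1908, 0.159]
orientation: [0.069, 0.054, 0.996, -0.009]
wrist_force: [0.5, -0.5, -0.4]
finger_gap: 0.0855
clock: 15.55
tcp_pos: [0.5809, -0.1913, 0.1607]
orientation: [0.071, 0.054, 0.996, -0.01]
wrist_force: [-2.0, -0.9, 5.4]
finger_gap: 0.0556
t 15.55 tcp [ 0.5809 -0.1913  0.1607] F [-2.  -0.9  5.4] gap 0.0556 q [-0.47  0.3  -0.16  0.97  0.04 -0.36]
tool x [-0.984  0.106 -0.142] y [ 0.109  0.994 -0.012] z [ 0.14  -0.027 -0.99 ]
clock: 15.97
tcp_pos: [0.5797, -0.1907, 0.3336]
orientation: [0.07, 0.054, 0.996, -0.009]
wrist_force: [1.4, -0.7, -2.8]
finger_gap: 0.0554
t 15.97 tcp [ 0.5797 -0.1907  0.3336] F [ 1.4 -0.7 -2.8] gap 0.0554 q [-0.47  0.26  0.21  1.39  0.04 -0.36]
tool x [-0.984  0.106 -0.14 ] y [ 0.108  0.994 -0.011] z [ 0.138 -0.026 -0.99 ]
```

```bash

python3 -m inch '[[[0.021,-0.028,-0.01],6],[[0.042,-0.056,-0.02],12],[[0.063,-0.084,-0.03],18],[[0.084,-0.112,-0.036],24],[[0.105,-0.14,-0.036],30]]'
python3 to.py .085,-.70,.42
```

```text
clock: 16.38
tcp_pos: [0.4552, -0.3187, 0.3576]
orientation: [0.071, 0.312, 0.947, 0.009]
wrist_force: [0.4, -0.5, -2.6]
finger_gap: 0.0554
t 16.38 tcp [ 0.4552 -0.3187  0.3576] F [ 0.4 -0.5 -2.6] gap 0.0554 q [-0.8   0.16  0.15  1.44  0.08 -0.16]
tool x [-0.796  0.592 -0.129] y [0.59  0.805 0.061] z [ 0.14  -0.028 -0.99 ]
.085,-.70,.42 ->mm [  60.7 -521.6 -103.1] norm 535
```

```bash

python3 -m inch '[[[0.005,-0.037,-0.01],0],[[0.01,-0.074,-0.02],0],[[0.014,-0.111,-0.03],0],[[0.018,-0.148,-0.035],0],[[0.022,-0.185,-0.04],0]]'
python3 -m inch '[[[0.005,-0.037,-0.01],0],[[0.01,-0.074,-0.02],0],[[0.014,-0.111,-0.03],0],[[0.018,-0.148,-0.035],0],[[0.022,-0.185,-0.04],0]]'
python3 -m inch '[[[0.005,-0.037,-0.01],6],[[0.01,-0.074,-0.02],12],[[0.014,-0.111,-0.02],18],[[0.018,-0.148,-0.02],25],[[0.018,-0.15,-0.02],32]]'
python3 to.py .085,-.90,.42
```

```text
clock: 16.8
tcp_pos: [0.3215, -0.4545, 0.3835]
orientation: [0.071, 0.312, 0.947, 0.009]
wrist_force: [0.3, -0.5, -3.0]
finger_gap: 0.0552
clock: 17.22
tcp_pos: [0.1877, -0.5904, 0.4093]
orientation: [0.071, 0.312, 0.947, 0.009]
wrist_force: [0.5, -0.4, -1.9]
finger_gap: 0.0553
clock: 17.63
tcp_pos: [0.0772, -0.7041, 0.4117]
orientation: [0.064, 0.56, 0.826, 0.029]
wrist_force: [-0.4, 0.3, -4.8]
finger_gap: 0.0553
t 17.63 tcp [ 0.0772 -0.7041  0.4117] F [-0.4  0.3 -4.8] gap 0.0553 q [-1.63  0.74  1.21  2.02  0.14 -0.44]
tool x [-0.365  0.928 -0.073] y [0.921 0.372 0.12 ] z [ 0.139 -0.024 -0.99 ]
.085,-.90,.42 ->mm [-185.3  -64.6   -2.5] norm 196
```

```bash

python3 -m inch '[[[-0.2,-0.07,-0.03],0],[[-0.2,-0.07,-0.03],0]]' | sed -n 2,3p
python3 -m inch '[[[-0.2,-0.08,-0.05],0]]'| sed -n 2,3p
python3 -m inch '[[[-0.2,-0.08,-0.05],0]]'| sed -n 2,3p
python3 -m inch '[[[-0.2,-0.08,-0.05],0]]'| sed -n 2,3p
python3 to.py .085,-.95,.42
```

```text
tcp_pos: [0.0796, -0.7377, 0.3879]
orientation: [0.072, 0.562, 0.824, 0.021]
tcp_pos: [0.0782, -0.7553, 0.3795]
orientation: [0.079, 0.563, 0.823, 0.012]
tcp_pos: [0.0759, -0.7725, 0.3734]
orientation: [0.087, 0.564, 0.821, 0.002]
tcp_pos: [0.0736, -0.7895, 0.3684]
orientation: [0.096, 0.564, 0.82, -0.009]
t 18.05 tcp [ 0.0736 -0.7895  0.3684] F [ 0.2 -0.5 -2.6] gap 0.0555 q [-1.64  0.83  1.26  1.89  0.16 -0.42]
tool x [-0.345  0.924 -0.167] y [0.927 0.363 0.093] z [ 0.147 -0.122 -0.982]
.085,-.95,.42 ->mm [-160.8  -42.8  -29.3] norm 169
```

```bash

python3 -m inch '[[[-0.2,-0.08,0],0]]'>/dev/null
python3 -m inch '[[[-0.2,-0.08,0],0]]'>/dev/null
python3 -m inch '[[[-0.2,-0.08,0],0]]'>/dev/null
python3 -m inch '[[[-0.2,-0.08,0],0]]'>/dev/null
python3 -m inch '[[[-0.2,-0.08,0],0]]'>/dev/null
python3 -m inch '[[[-0.2,-0.08,0],0]]'>/dev/null
python3 to.py .085,-.95,.42
python3 -m inch '[[[-0.2,-0.08,0],0]]'>/dev/null
python3 -m inch '[[[-0.2,-0.08,0],0]]'>/dev/null
python3 -m inch '[[[-0.2,-0.08,0],0]]'>/dev/null
python3 -m inch '[[[-0.2,-0.08,0],0]]'>/dev/null
python3 -m inch '[[[-0.2,-0.08,0],0]]'>/dev/null
python3 -m inch '[[[-0.2,-0.08,0],0]]'>/dev/null
python3 to.py .085,-.95,.42
```

```text
t 18.55 tcp [ 0.0649 -0.9065  0.3224] F [-0.4  0.5 -2.4] gap 0.0551 q [-1.64  0.92  1.26  1.63  0.17 -0.4 ]
tool x [-0.318  0.892 -0.322] y [0.936 0.349 0.042] z [ 0.15  -0.288 -0.946]
.085,-.95,.42 ->mm [-76.6   7.7 -76.7] norm 109
t 19.05 tcp [ 0.051  -1.0007  0.3205] F [ 0.8  0.6 -2.2] gap 0.0551 q [-1.66  0.96  1.26  1.41  0.19 -0.37]
tool x [-0.289  0.829 -0.479] y [ 0.946  0.324 -0.01 ] z [ 0.147 -0.456 -0.878]
.085,-.95,.42 ->mm [ -15.5   47.6 -105.4] norm 117
```

```bash

python3 -m inch '[[[-0.2,-0.08,0],0]]'>/dev/null
python3 -m inch '[[[-0.2,-0.08,0],0]]'>/dev/null
python3 -m inch '[[[-0.2,-0.08,0],0]]'>/dev/null
python3 -m inch '[[[-0.2,-0.08,0],0]]'>/dev/null
python3 -m inch '[[[-0.2,-0.08,0],0]]'>/dev/null
python3 -m inch '[[[-0.2,-0.08,0],0]]'>/dev/null
python3 to.py .085,-.95,.42
python3 -m inch '[[[-0.2,-0.08,0],0]]'>/dev/null
python3 -m inch '[[[-0.2,-0.08,0],0]]'>/dev/null
python3 -m inch '[[[-0.2,-0.08,0],0]]'>/dev/null
python3 -m inch '[[[-0.2,-0.08,0],0]]'>/dev/null
python3 -m inch '[[[-0.2,-0.08,0],0]]'>/dev/null
python3 -m inch '[[[-0.2,-0.08,0],0]]'>/dev/null
python3 to.py .085,-.95,.42
```

```text
t 19.55 tcp [ 0.0315 -1.0708  0.3612] F [ 0.1  0.4 -2.2] gap 0.0556 q [-1.67  0.96  1.26  1.22  0.2  -0.35]
tool x [-0.259  0.737 -0.625] y [ 0.956  0.289 -0.056] z [ 0.139 -0.612 -0.779]
.085,-.95,.42 ->mm [  38.4   82.7 -112.3] norm 145
t 20.05 tcp [ 0.0066 -1.1155  0.4388] F [-0.7 -0.6 -2.7] gap 0.0552 q [-1.7   0.93  1.26  1.07  0.22 -0.32]
tool x [-0.232  0.62  -0.75 ] y [ 0.965  0.245 -0.095] z [ 0.125 -0.746 -0.655]
.085,-.95,.42 ->mm [  98.5  118.  -101.3] norm 184
```

```bash
cat > aim.py <<'E'
# scanner pose from tool pose, and TCP needed to put window D mm from label along the aim
import numpy as np
from scipy.spatial.transform import Rotation as Ro
from workcell import env
Rg=np.array([[-.984,.109,.14],[.106,.994,-.027],[-.142,-.012,-.99]]); Rg=np.linalg.svd(Rg); Rg=Rg[0]@Rg[2]
pg=np.array([.5809,-.1913,.1607]); a=np.radians(173.8)
Rs=np.array([[np.cos(a),-np.sin(a),0],[np.sin(a),np.cos(a),0],[0,0,1]]); ps=np.array([.578,-.1912,.173])
Rts=Rg.T@Rs; pts=Rg.T@(ps-pg)
def tool():
    s=env.get_state(); w,x,y,z=s["orientation"]; return Ro.from_quat([x,y,z,w]).as_matrix(),s["tcp_pos"]
def scan(R,p): return R@Rts,R@pts+p
def report(L,Ds=(100,)):
    R,p=tool(); S,o=scan(R,p); sx=S[:,0]; print("sx",sx.round(3),"pitch %.1f"%np.degrees(np.arcsin(-sx[2])),"roll-ish sy z %.3f"%S[2,1],"origin",o.round(3),"foot",(o+S@[-.028,0,-.133]).round(3))
    d=S.T@(L-o-.056*sx); print("label in window frame mm",(1e3*d).round(1))
    for D in Ds:
        o2=L-(.056+D/1e3)*sx; t=o2-R@pts; print(D,"TCP",t.round(4),"origin",o2.round(3),"foot",(o2+S@[-.028,0,-.133]).round(3),"shift mm",(1e3*R.T@(t-p)).round(0))
E
python3 - <<'E'
from h import *
from aim import report
c=dict(np.load("top2.npz")); W=world(c); g=cv2.cvtColor(c["image"],cv2.COLOR_RGB2GRAY)
Ls=[]
for n,(lu,lv) in(("top2",(240,240)),("scene2",(361,181))):
    c=dict(np.load(n+".npz")); W=world(c); z=W[...,2]; g=cv2.cvtColor(c["image"],cv2.COLOR_RGB2GRAY); m=np.zeros(z.shape,bool); m[lv-25:lv+25,lu-30:lu+30]=1
    t,_=cv2.threshold(g[lv-20:lv+20,lu-22:lu+22],0,255,cv2.THRESH_OTSU)
    lab=cv2.morphologyEx((m&(g>t)&(z>.1)&(z<.14)).astype(np.uint8),cv2.MORPH_CLOSE,np.ones((9,9)))
    cs=max(cv2.findContours(lab,0,2)[0],key=cv2.contourArea); lm=cv2.drawContours(np.zeros(z.shape,np.uint8),[cs],-1,1,-1)>0
    print(n,cv2.minAreaRect(cs),W[lm].mean(0),cv2.minAreaRect(W[lm][:,:2].astype(np.float32))); 
for n,(u0,v0,u1,v1) in {"top":(300,205,355,265),"scene":(290,225,350,295)}.items():
    c=dict(np.load(n+".npz")); W=world(c); m=np.zeros(W.shape[:2],bool); m[v0:v1,u0:u1]=1
    hs=cv2.cvtColor(c["image"],cv2.COLOR_RGB2HSV); p=W[m&(W[...,2]>.12)&(W[...,2]<.17)&(hs[...,1]>110)&(hs[...,2]<130)]
    print("brown",n,len(p),p.min(0).round(3),p.max(0).round(3),cv2.boxPoints(cv2.minAreaRect(p[:,:2].astype(np.float32))).round(3).tolist())
report(np.array([.564,.234,.118]),(80,100,130,170))
E
```

```text
top2 ((239.50990295410156, 246.5989990234375), (20.99528694152832, 31.14466667175293), 84.2894058227539) [0.56435333 0.23528177 0.12390976] ((0.5544818639755249, 0.14409588277339935), (0.278965026140213, 0.07409708946943283), 83.46194458007812)
scene2 ((360.2752990722656, 180.85955810546875), (21.51795768737793, 29.997940063476562), 32.0053825378418) [0.56294996 0.2305907  0.12365515] ((0.6996172666549683, -0.0933786928653717), (0.08305348455905914, 0.8161477446556091), 22.990737915039062)
brown top 626 [ 0.533 -0.07   0.138] [0.64  0.025 0.168] [[0.5299999713897705, 0.010999999940395355], [0.5429999828338623, -0.07199999690055847], [0.6420000195503235, -0.0560000017285347], [0.628000020980835, 0.027000000700354576]]
brown scene 808 [ 0.528 -0.076  0.12 ] [0.639 0.022 0.166] [[0.5270000100135803, 0.008999999612569809], [0.5410000085830688, -0.07699999958276749], [0.640999972820282, -0.05999999865889549], [0.6259999871253967, 0.026000000536441803]]
sx [-0.248  0.719 -0.649] pitch 40.5 roll-ish sy z 0.087 origin [ 0.004 -1.106  0.446] foot [ 0.025 -1.212  0.364]
label in window frame mm [ 981.6 -907.4  561.3]
80 TCP [0.5999 0.1262 0.1989] origin [0.598 0.136 0.206] foot [0.618 0.03  0.124] shift mm [ 812.  900. -694.]
100 TCP [0.6048 0.1118 0.2118] origin [0.603 0.122 0.219] foot [0.623 0.016 0.137] shift mm [ 792.  900. -692.]
130 TCP [0.6123 0.0903 0.2313] origin [0.61  0.1   0.239] foot [ 0.631 -0.006  0.156] shift mm [ 763.  900. -687.]
170 TCP [0.6222 0.0615 0.2573] origin [0.62  0.071 0.265] foot [ 0.641 -0.035  0.182] shift mm [ 723.  900. -682.]
```

```bash
python3 - <<'E'
from aim import *
R,p=tool(); L=np.array([.5637,.233,.118])
for d in(-30,-20,-10,0,10,20,30):
    R2=R@Ro.from_euler('z',d,degrees=True).as_matrix(); S,o=scan(R2,p); sx=S[:,0]; o2=L-.156*sx
    print(d,"sx",sx.round(2),"pitch %.0f"%np.degrees(np.arcsin(-sx[2])),"origin",o2.round(3),"foot",(o2+S@[-.028,0,-.133]).round(3),"TCP",(o2-R2@pts).round(3))
E
```

```text
-30 sx [-0.69  0.52 -0.5 ] pitch 30 origin [0.672 0.153 0.196] foot [0.696 0.049 0.112] TCP [0.675 0.143 0.189]
-20 sx [-0.56  0.6  -0.57] pitch 35 origin [0.651 0.14  0.207] foot [0.674 0.035 0.124] TCP [0.654 0.13  0.2  ]
-10 sx [-0.41  0.67 -0.62] pitch 38 origin [0.628 0.129 0.215] foot [0.65  0.023 0.132] TCP [0.63  0.119 0.207]
0 sx [-0.25  0.72 -0.65] pitch 40 origin [0.602 0.121 0.219] foot [0.623 0.015 0.137] TCP [0.605 0.111 0.212]
10 sx [-0.08  0.75 -0.65] pitch 41 origin [0.576 0.116 0.22 ] foot [0.595 0.009 0.138] TCP [0.578 0.106 0.213]
20 sx [ 0.09  0.77 -0.64] pitch 40 origin [0.549 0.114 0.217] foot [0.567 0.007 0.135] TCP [0.551 0.103 0.21 ]
30 sx [ 0.26  0.76 -0.6 ] pitch 37 origin [0.523 0.115 0.211] foot [0.539 0.008 0.129] TCP [0.525 0.104 0.204]
```

```bash

python3 -m inch '[[[-0.2,-0.08,0],0]]'>/dev/null
python3 -m inch '[[[-0.2,-0.08,0],0]]'>/dev/null
python3 -m inch '[[[-0.2,-0.08,0],0]]'>/dev/null
python3 -m inch '[[[0,0,0],-6],[[0,0,0],-12]]' >/dev/null
python3 - <<'E'
from aim import *
report(np.array([.5637,.233,.118]),(100,125,))
E
python3 to.py .45,-.25,.43
```

```text
sx [-0.434  0.595 -0.677] pitch 42.6 roll-ish sy z 0.277 origin [-0.011 -1.118  0.503] foot [ 0.01  -1.232  0.431]
label in window frame mm [  759.  -1081.9   685.2]
100 TCP [0.6336 0.1296 0.2171] origin [0.631 0.14  0.224] foot [0.652 0.027 0.152] shift mm [ 554. 1073. -785.]
125 TCP [0.6444 0.1148 0.2341] origin [0.642 0.125 0.241] foot [0.663 0.012 0.169] shift mm [ 529. 1073. -781.]
t 20.47 tcp [-0.0087 -1.1288  0.4965] F [-0.5 -0.1 -3.1] gap 0.0554 q [-1.71  0.9   1.26  0.99  0.23 -0.52]
tool x [-0.421  0.485 -0.767] y [ 0.9    0.33  -0.285] z [ 0.115 -0.81  -0.575]
.45,-.25,.43 ->mm [ 284.1  721.9 -620.7] norm 994
```

```bash

python3 -m inch '[[[0.011,0.029,-0.025],0],[[0.023,0.058,-0.05],0],[[0.034,0.087,-0.075],0],[[0.046,0.116,-0.1],0],[[0.057,0.145,-0.125],0]]'>/dev/null
python3 -m inch '[[[0.011,0.029,-0.025],0],[[0.023,0.058,-0.05],0],[[0.034,0.087,-0.075],0],[[0.046,0.116,-0.1],0],[[0.057,0.145,-0.125],0]]'>/dev/null
python3 to.py .45,-.25,.43
python3 -m inch '[[[0.011,0.029,-0.025],0],[[0.023,0.058,-0.05],0],[[0.034,0.087,-0.075],0],[[0.046,0.116,-0.1],0],[[0.057,0.145,-0.125],0]]'>/dev/null
python3 to.py .45,-.25,.43
```

```text
t 21.30 tcp [ 0.1562 -0.81    0.4754] F [ 0.9  0.  -2. ] gap 0.0552 q [-1.5   0.09 -0.1   0.42  0.05 -0.39]
tool x [-0.419  0.481 -0.77 ] y [ 0.901  0.327 -0.286] z [ 0.114 -0.813 -0.571]
.45,-.25,.43 ->mm [ 181.2  461.  -395.8] norm 634
t 21.72 tcp [ 0.2487 -0.6312  0.4632] F [ 0.7  0.1 -1.7] gap 0.0551 q [-1.25 -0.18 -0.38  0.41 -0.15 -0.25]
tool x [-0.418  0.479 -0.772] y [ 0.901  0.326 -0.285] z [ 0.115 -0.815 -0.568]
.45,-.25,.43 ->mm [ 124.   315.2 -268.7] norm 432
```

```bash

python3 -m inch '[[[0.011,0.029,-0.025],0],[[0.023,0.058,-0.05],0],[[0.034,0.087,-0.075],0],[[0.046,0.116,-0.1],0],[[0.057,0.145,-0.125],0]]'>/dev/null
python3 -m inch '[[[0.011,0.029,-0.025],0],[[0.023,0.058,-0.05],0],[[0.034,0.087,-0.075],0],[[0.046,0.116,-0.1],0],[[0.057,0.145,-0.125],0]]'>/dev/null
python3 to.py .638,.125,.35 
python3 - <<'E'
from aim import *
report(np.array([.5637,.233,.118]),(110,))
E
```

```text
t 22.55 tcp [ 0.4342 -0.2741  0.4384] F [ 0.4 -0.3 -3.7] gap 0.0553 q [-0.27 -0.18 -0.36  0.86 -0.85  0.56]
tool x [-0.41   0.475 -0.779] y [ 0.904  0.326 -0.277] z [ 0.122 -0.818 -0.563]
.638,.125,.35 ->mm [ 174.8  338.7 -251.7] norm 457
sx [-0.424  0.586 -0.691] pitch 43.7 roll-ish sy z 0.270 origin [ 0.432 -0.263  0.445] foot [ 0.453 -0.378  0.375]
label in window frame mm [ 404.6 -373.5  137.5]
110 TCP [0.6364 0.125  0.2263] origin [0.634 0.136 0.233] foot [0.656 0.021 0.163] shift mm [ 272.  372. -182.]
```

```bash

python3 -m inch '[[[0.014,0.028,-0.021],0],[[0.029,0.056,-0.042],0],[[0.044,0.085,-0.063],0],[[0.058,0.113,-0.084],0],[[0.073,0.141,-0.105],0]]'>/dev/null
python3 -m inch '[[[0.014,0.028,-0.021],0],[[0.029,0.056,-0.042],0],[[0.044,0.085,-0.063],0],[[0.058,0.113,-0.084],0],[[0.073,0.141,-0.105],0]]'>/dev/null
python3 to.py .638,.125,.35
python3 - <<'E'
from aim import *
report(np.array([.5637,.233,.118]),(110,))
E
```

```text
t 23.38 tcp [0.6064 0.0633 0.3675] F [ 1.4  0.6 -1.6] gap 0.0554 q [ 0.37  0.55  0.4   1.73 -0.94  1.61]
tool x [-0.4    0.48  -0.781] y [ 0.908  0.327 -0.264] z [ 0.129 -0.814 -0.566]
.638,.125,.35 ->mm [ 30.7  53.5 -36.3] norm 72
sx [-0.415  0.59  -0.693] pitch 43.8 roll-ish sy z 0.257 origin [0.604 0.074 0.374] foot [ 0.626 -0.04   0.304]
label in window frame mm [231.8 -82.6 -52.4]
110 TCP [0.635  0.1244 0.2266] origin [0.633 0.135 0.233] foot [0.655 0.021 0.163] shift mm [128.  83.  34.]
```

```bash

python3 -m inch '[[[0.015,0.026,-0.018],0],[[0.03,0.052,-0.034],0],[[0.055,0.06,-0.018],0],[[0.08,0.067,0],0],[[0.1,0.074,0.015],0]]'>/dev/null
python3 - <<'E'
from aim import *
report(np.array([.5637,.233,.118]),(110,))
E
```

```text
sx [-0.412  0.593 -0.692] pitch 43.8 roll-ish sy z 0.252 origin [0.635 0.136 0.265] foot [0.657 0.022 0.195]
label in window frame mm [132.7  -5.6 -22.7]
110 TCP [0.6345 0.1239 0.2264] origin [0.632 0.135 0.233] foot [0.655 0.021 0.162] shift mm [26.  6. 19.]
```

Nearly there; final bit, then a check with the wrist/scene picture before the hold.

```bash

python3 -m inch '[[[0.01,0.002,0.007],0],[[0.02,0.004,0.014],0],[[0.026,0.006,0.019],0],[[0.026,0.006,0.019],0],[[0.026,0.006,0.019],0]]'
python3 - <<'E'
from aim import *
from h import *
report(np.array([.5637,.233,.118]),(110,))
c=cam("scene"); np.savez("scene3.npz",**c); a=cv2.resize(c["image"][110:310,230:450],(440,400))
d=cam("top"); np.savez("top3.npz",**d); b=cv2.resize(d["image"][150:330,180:340],(356,400))
cv2.imwrite("pics/scan.png",np.hstack([a,b])[:,:,::-1])
E
```

```text
clock: 24.22
tcp_pos: [0.6351, 0.1244, 0.227]
orientation: [0.301, 0.46, 0.757, -0.353]
wrist_force: [0.5, 0.5, -2.3]
finger_gap: 0.0551
sx [-0.411  0.594 -0.692] pitch 43.8 roll-ish sy z 0.249 origin [0.633 0.135 0.233] foot [0.655 0.021 0.163]
label in window frame mm [110.3   0.8  -0.7]
110 TCP [0.6343 0.1237 0.2264] origin [0.632 0.134 0.233] foot [0.655 0.021 0.162] shift mm [ 0. -1.  1.]
```

View pics/scan.png

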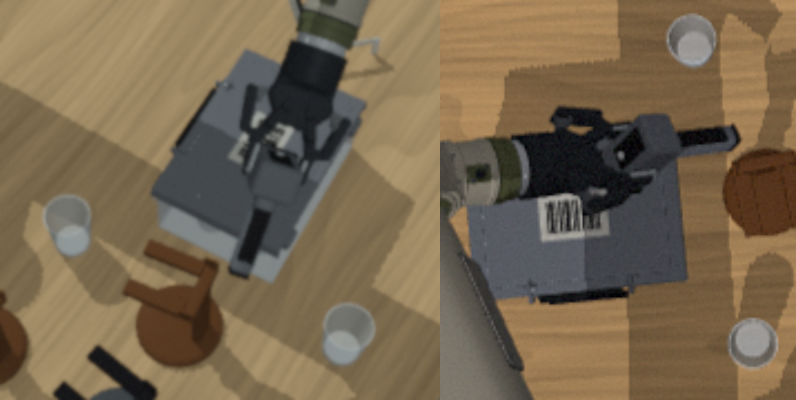

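```bash
python3 - <<'E'
from h import *
from aim import *
R,p=tool(); S,o=scan(R,p)
for n in("top3","scene3"):
    c=dict(np.load(n+".npz")); W=world(c).reshape(-1,3); W=W[c["depth"].ravel()>0]
    q=(W-o)@S; k=q[(abs(q[:,1])<.04)&(q[:,2]<-.04)&(q[:,2]>-.17)&(q[:,0]>-.09)&(q[:,0]<.06)]
    k=k[(k@S.T+o)[:,2]>.125]
    print(n,len(k),"handle pts scanner frame min",np.percentile(k,2,axis=0).round(3),"max",np.percentile(k,98,axis=0).round(3))
E
for i in 1; do :; done
python3 -m inch '[[[0,0,0],0],[[0,0,0],0],[[0,0,0],0],[[0,0,0],0],[[0,0,0],0]]'
python3 -m inch '[[[0,0,0],0],[[0,0,0],0],[[0,0,0],0],[[0,0,0],0],[[0,0,0],0]]'>/dev/null
python3 -m inch '[[[0,0,0],0],[[0,0,0],0],[[0,0,0],0],[[0,0,0],0],[[0,0,0],0]]'>/dev/null
python3 -m inch '[[[0,0,0],0],[[0,0,0],0],[[0,0,0],0],[[0,0,0],0],[[0,0,0],0]]'>/dev/null
python3 -m inch '[[[0,0,0],0],[[0,0,0],0],[[0,0,0],0],[[0,0,0],0],[[0,0,0],0]]'>/dev/null
python3 -m inch '[[[0,0,0],0],[[0,0,0],0],[[0,0,0],0],[[0,0,0],0],[[0,0,0],0]]'
python3 - <<'E'
from aim import *
report(np.array([.5637,.233,.118]),())
E
```

```text
top3 402 handle pts scanner frame min [-0.045 -0.012 -0.166] max [-0.005  0.038 -0.043]
scene3 539 handle pts scanner frame min [-0.046 -0.011 -0.165] max [-0.005  0.038 -0.042]
clock: 24.73
tcp_pos: [0.6353, 0.1245, 0.228]
orientation: [0.302, 0.46, 0.757, -0.352]
wrist_force: [0.6, 1.0, -2.6]
finger_gap: 0.0555
clock: 26.82
tcp_pos: [0.6353, 0.1245, 0.2279]
orientation: [0.302, 0.46, 0.757, -0.352]
wrist_force: [0.6, -0.4, -3.6]
finger_gap: 0.0549
sx [-0.41   0.594 -0.692] pitch 43.8 roll-ish sy z 0.248 origin [0.633 0.135 0.234] foot [0.656 0.021 0.164]
label in window frame mm [111.    0.9  -1.4]
```

```bash

python3 -m inch '[[[-0.02,-0.007,-0.015],0],[[-0.05,-0.018,-0.036],0],[[-0.08,-0.028,-0.058],0],[[-0.11,-0.038,-0.08],0],[[-0.14,-0.048,-0.1],0]]'
python3 -m inch '[[[0,0,0],-7],[[0,0,0],-14],[[0,0,0],-21],[[0,0,0],-28],[[0,0,0],-35]]'
python3 -m inch '[[[0,0,0],-5],[[0,0,0],-10],[[0,0,0],-15]]'
python3 to.py .3,.42,.45 -.085,.5,.45
```

```text
clock: 27.23
tcp_pos: [0.633, 0.122, 0.4087]
orientation: [0.302, 0.46, 0.757, -0.352]
wrist_force: [0.8, 1.1, -2.9]
finger_gap: 0.055
clock: 27.65
tcp_pos: [0.6331, 0.122, 0.4088]
orientation: [0.181, 0.209, 0.861, -0.427]
wrist_force: [0.2, -0.1, -2.6]
finger_gap: 0.055
clock: 27.9
tcp_pos: [0.633, 0.122, 0.4088]
orientation: [0.123, 0.093, 0.881, -0.447]
wrist_force: [-0.7, 0.3, -2.3]
finger_gap: 0.0551
t 27.90 tcp [0.633  0.122  0.4088] F [-0.7  0.3 -2.3] gap 0.0551 q [ 0.44  0.71  0.78  2.02 -0.91  0.83]
tool x [-0.953  0.053 -0.299] y [ 0.273  0.583 -0.765] z [ 0.133 -0.811 -0.57 ]
.3,.42,.45 ->mm [ 320.9   51.2 -309.5] norm 449
-.085,.5,.45 ->mm [ 692.    -7.3 -425.7] norm 812
```

```bash

python3 -m inch '[[[0.026,0.004,-0.025],0],[[0.052,0.008,-0.05],0],[[0.078,0.012,-0.075],0],[[0.104,0.016,-0.1],0],[[0.13,0.02,-0.126],0]]' >/dev/null
python3 -m inch '[[[0.026,0.004,-0.025],0],[[0.052,0.008,-0.05],0],[[0.078,0.012,-0.075],0],[[0.104,0.016,-0.1],0],[[0.13,0.02,-0.126],0]]' >/dev/null
python3 to.py .3,.42,.45 -.085,.5,.45
python3 -m inch '[[[0.032,-0.004,-0.02],0],[[0.064,-0.008,-0.04],0],[[0.096,-0.012,-0.06],0],[[0.128,-0.016,-0.08],0],[[0.16,-0.02,-0.1],0]]' >/dev/null
python3 to.py -.085,.5,.45
```

```text
t 28.73 tcp [0.3644 0.3293 0.4123] F [-0.1  0.6 -1.7] gap 0.0548 q [ 0.94  0.7   0.71  2.34 -0.64  1.4 ]
tool x [-0.95   0.042 -0.308] y [ 0.27   0.604 -0.75 ] z [ 0.154 -0.796 -0.585]
.3,.42,.45 ->mm [  53.4    9.1 -104.2] norm 117
-.085,.5,.45 ->mm [ 422.7  -46.6 -227.4] norm 482
t 29.15 tcp [0.2057 0.3703 0.4004] F [-0.2  0.4 -1.6] gap 0.0551 q [ 1.19  0.64  0.57  2.34 -0.46  1.59]
tool x [-0.949  0.037 -0.312] y [ 0.267  0.623 -0.735] z [ 0.167 -0.781 -0.602]
-.085,.5,.45 ->mm [ 265.3  -33.2 -179.7] norm 322
```

```bash

python3 -m inch '[[[0.032,-0.004,-0.02],0],[[0.064,-0.008,-0.04],0],[[0.096,-0.012,-0.06],0],[[0.128,-0.016,-0.08],0],[[0.16,-0.02,-0.1],0]]' >/dev/null
python3 to.py -.085,.5,.45
python3 -m inch '[[[0.032,-0.004,-0.02],0],[[0.064,-0.008,-0.04],0],[[0.096,-0.012,-0.06],0]]' >/dev/null
python3 to.py -.085,.9,.45
```

```text
t 29.57 tcp [0.0589 0.399  0.3786] F [ 0.   0.3 -2.9] gap 0.0556 q [ 1.43  0.66  0.56  2.34 -0.28  1.75]
tool x [-0.949  0.037 -0.312] y [ 0.262  0.642 -0.72 ] z [ 0.174 -0.766 -0.619]
-.085,.5,.45 ->mm [ 118.1  -24.3 -146.6] norm 190
t 29.82 tcp [-0.0318  0.4125  0.3623] F [-0.5  0.3 -2.7] gap 0.0557 q [ 1.58  0.7   0.59  2.34 -0.17  1.84]
tool x [-0.95  0.04 -0.31] y [ 0.258  0.66  -0.706] z [ 0.176 -0.75  -0.637]
-.085,.9,.45 ->mm [  42.8  246.  -431.1] norm 498
```

```bash

python3 -m inch '[[[0.01,0.2,-0.1],0]]' >/dev/null
python3 -m inch '[[[0.01,0.2,-0.1],0]]' >/dev/null
python3 -m inch '[[[0.01,0.2,-0.1],0]]' >/dev/null
python3 -m inch '[[[0.01,0.2,-0.1],0]]' >/dev/null
python3 to.py -.085,.9,.45
python3 -m inch '[[[0.01,0.2,-0.2],0]]' >/dev/null
python3 -m inch '[[[0.01,0.2,-0.2],0]]' >/dev/null
python3 -m inch '[[[0.01,0.2,-0.2],0]]' >/dev/null
python3 -m inch '[[[0.01,0.2,-0.2],0]]' >/dev/null
python3 to.py -.085,.9,.45
```

```text
t 30.15 tcp [-0.0079  0.5259  0.2678] F [ 0.2  0.4 -1.8] gap 0.0551 q [ 1.55  0.96  0.93  2.34 -0.21  1.8 ]
tool x [-0.952  0.035 -0.305] y [ 0.239  0.708 -0.665] z [ 0.193 -0.705 -0.682]
-.085,.9,.45 ->mm [  30.8  125.3 -403. ] norm 423
t 30.48 tcp [0.0043 0.5905 0.2131] F [-0.1 -0.5 -2.5] gap 0.0555 q [ 1.54  1.11  1.17  2.34 -0.23  1.78]
tool x [-0.953  0.041 -0.299] y [ 0.221  0.771 -0.598] z [ 0.206 -0.636 -0.743]
-.085,.9,.45 ->mm [  26.8   77.1 -391.4] norm 400
```

```bash

python3 -m inch '[[[-0.02,-0.02,-0.15],0]]' >/dev/null
python3 -m inch '[[[-0.02,-0.02,-0.15],0]]' >/dev/null
python3 -m inch '[[[-0.02,-0.02,-0.15],0]]' >/dev/null
python3 -m inch '[[[-0.02,-0.02,-0.15],0]]' >/dev/null
python3 to.py -.085,.9,.45
python3 -c "
from aim import *
report(np.zeros(3),())"
```

```text
t 30.82 tcp [4.000e-04 5.711e-01 2.892e-01] F [ 0.8 -0.1 -0.8] gap 0.0549 q [ 1.55  0.97  1.11  2.34 -0.23  1.76]
tool x [-0.955  0.04  -0.294] y [ 0.201  0.817 -0.54 ] z [ 0.219 -0.575 -0.789]
-.085,.9,.45 ->mm [  47.4  164.8 -334.5] norm 376
sx [-0.976  0.121 -0.179] pitch 10.3 roll-ish sy z 0.530 origin [-0.004  0.578  0.299] foot [0.035 0.501 0.194]
label in window frame mm [ -75.7  317.2 -568. ]
```

```bash

python3 -m inch '[[[-0.03,0.06,-0.2],0]]' >/dev/null
python3 -m inch '[[[-0.03,0.06,-0.2],0]]' >/dev/null
python3 -m inch '[[[-0.03,0.06,-0.2],0]]' >/dev/null
python3 -m inch '[[[-0.03,0.06,-0.2],0]]' >/dev/null
python3 to.py -.085,.9,.45
python3 -m inch '[[[-0.03,0.12,-0.15],0]]' >/dev/null
python3 -m inch '[[[-0.03,0.12,-0.15],0]]' >/dev/null
python3 -m inch '[[[-0.03,0.12,-0.15],0]]' >/dev/null
python3 -m inch '[[[-0.03,0.12,-0.15],0]]' >/dev/null
python3 to.py -.085,.9,.45
```

```text
t 31.15 tcp [0.0123 0.5895 0.3233] F [-0.4  0.7 -1.8] gap 0.0553 q [ 1.54  0.93  1.19  2.34 -0.25  1.72]
tool x [-0.956  0.044 -0.289] y [ 0.175  0.878 -0.445] z [ 0.234 -0.476 -0.848]
-.085,.9,.45 ->mm [  69.9  199.3 -278. ] norm 349
t 31.48 tcp [0.0308 0.6038 0.3392] F [-0.3 -0.2 -2. ] gap 0.0546 q [ 1.52  0.93  1.26  2.34 -0.27  1.69]
tool x [-0.955  0.041 -0.294] y [ 0.159  0.908 -0.388] z [ 0.251 -0.417 -0.874]
-.085,.9,.45 ->mm [  90.2  207.6 -249.3] norm 337
```

```bash

python3 -m inch '[[[0.04,-0.01,-0.015],0],[[0.08,-0.025,-0.03],0],[[0.12,-0.04,-0.04],0],[[0.16,-0.055,-0.05],0],[[0.2,-0.07,-0.06],0]]' >/dev/null
python3 -m inch '[[[0.04,-0.01,-0.015],0],[[0.08,-0.025,-0.03],0],[[0.12,-0.04,-0.04],0]]' >/dev/null
python3 to.py -.5,.8,.45
```

```text
t 32.15 tcp [-0.2554  0.5471  0.3229] F [ 0.2  0.2 -1.4] gap 0.0551 q [ 1.92  0.94  1.26  2.34 -0.1   2.05]
tool x [-0.96   0.049 -0.276] y [ 0.146  0.928 -0.343] z [ 0.239 -0.369 -0.898]
-.5,.8,.45 ->mm [ 212.2  155.4 -266. ] norm 374
```

```bash

python3 -m inch '[[[0.04,0.13,-0.17],0]]' >/dev/null
python3 -m inch '[[[0.04,0.13,-0.17],0]]' >/dev/null
python3 -m inch '[[[0.04,0.13,-0.17],0]]' >/dev/null
python3 -m inch '[[[0.04,0.13,-0.17],0]]' >/dev/null
python3 to.py -.5,.8,.45
python3 -m inch '[[[0.05,0.18,-0.1],0]]' >/dev/null
python3 -m inch '[[[0.05,0.18,-0.1],0]]' >/dev/null
python3 -m inch '[[[0.05,0.18,-0.1],0]]' >/dev/null
python3 -m inch '[[[0.05,0.18,-0.1],0]]' >/dev/null
python3 to.py -.5,.8,.45
```

```text
t 32.48 tcp [-0.2378  0.5502  0.3482] F [ 0.4  0.1 -2. ] gap 0.0555 q [ 1.9   0.9   1.26  2.34 -0.11  2.01]
tool x [-0.965  0.042 -0.258] y [ 0.125  0.941 -0.313] z [ 0.23  -0.335 -0.914]
-.5,.8,.45 ->mm [ 237.3  170.6 -236.9] norm 376
t 32.82 tcp [-0.2144  0.5609  0.3421] F [ 0.3  0.1 -2.4] gap 0.0550 q [ 1.86  0.91  1.26  2.34 -0.12  1.98]
tool x [-0.964  0.048 -0.263] y [ 0.135  0.936 -0.325] z [ 0.231 -0.348 -0.909]
-.5,.8,.45 ->mm [ 258.2  150.3 -247.2] norm 388
```

```bash

python3 -m inch '[[[-0.05,-0.06,-0.18],0]]' >/dev/null
python3 -m inch '[[[-0.05,-0.06,-0.18],0]]' >/dev/null
python3 -m inch '[[[-0.05,-0.06,-0.18],0]]' >/dev/null
python3 -m inch '[[[-0.05,-0.06,-0.18],0]]' >/dev/null
python3 to.py -.5,.8,.45
python3 -m inch '[[[-0.02,-0.02,-0.18],0]]' >/dev/null
python3 -m inch '[[[-0.02,-0.02,-0.18],0]]' >/dev/null
python3 -m inch '[[[-0.02,-0.02,-0.18],0]]' >/dev/null
python3 -m inch '[[[-0.02,-0.02,-0.18],0]]' >/dev/null
python3 to.py -.5,.8,.45
```

```text
t 33.15 tcp [-0.1975  0.5473  0.4168] F [-0.8 -0.2 -1.5] gap 0.0553 q [ 1.84  0.79  1.26  2.34 -0.13  1.96]
tool x [-0.974  0.066 -0.218] y [ 0.115  0.969 -0.219] z [ 0.197 -0.238 -0.951]
-.5,.8,.45 ->mm [ 304.1  202.8 -151.4] norm 396
t 33.48 tcp [-0.1871  0.5225  0.4866] F [ 0.9  0.7 -2.7] gap 0.0546 q [ 1.84  0.66  1.26  2.34 -0.13  1.94]
tool x [-0.981  0.079 -0.175] y [ 0.1    0.989 -0.11 ] z [ 0.165 -0.125 -0.978]
-.5,.8,.45 ->mm [335.5 247.3 -50.4] norm 420
```

Works fast upward. A few more rows.

```bash

python3 -m inch '[[[-0.02,-0.02,-0.18],0]]' >/dev/null
python3 -m inch '[[[-0.02,-0.02,-0.18],0]]' >/dev/null
python3 -m inch '[[[-0.02,-0.02,-0.18],0]]' >/dev/null
python3 to.py .1,.5,.45
python3 -c "
from aim import *
report(np.zeros(3),())"
```

```text
t 33.73 tcp [-0.1778  0.4986  0.5363] F [-0.4  0.  -2.6] gap 0.0551 q [ 1.83  0.57  1.26  2.34 -0.13  1.93]
tool x [-0.986  0.085 -0.144] y [ 0.09   0.996 -0.026] z [ 0.141 -0.039 -0.989]
.1,.5,.45 ->mm [-261.4   28.6  124.6] norm 291
sx [-0.996  0.089 -0.002] pitch 0.1 roll-ish sy z 0.014 origin [-0.181  0.499  0.549] foot [-0.153  0.494  0.416]
label in window frame mm [-279.2  473.  -555.8]
```

```bash

python3 -m inch '[[[-0.025,0,0.025],0],[[-0.055,0,0.05],0],[[-0.085,0,0.07],0],[[-0.12,-0.005,0.08],0],[[-0.155,-0.01,0.09],0]]'  >/dev/null
python3 to.py .3,.4,.4
python3 -m inch '[[[-0.038,-0.01,0],0],[[-0.076,-0.02,0],0],[[-0.114,-0.03,0],0],[[-0.152,-0.04,0],0],[[-0.19,-0.05,0],0]]' >/dev/null
python3 to.py .3,.4,.4 .5809,-.1913,.36
```

```text
t 34.15 tcp [-0.0244  0.4736  0.4697] F [ 0.5  1.3 -1.4] gap 0.0551 q [ 1.54  0.22  0.5   1.89 -0.14  1.63]
tool x [-0.986  0.084 -0.145] y [ 0.089  0.996 -0.03 ] z [ 0.141 -0.043 -0.989]
.3,.4,.4 ->mm [-315.9  -42.2  117.9] norm 340
t 34.57 tcp [0.1604 0.4062 0.4985] F [ 0.2  1.4 -1.3] gap 0.0552 q [ 1.11  0.11  0.45  1.88 -0.15  1.2 ]
tool x [-0.986  0.085 -0.144] y [ 0.09   0.995 -0.032] z [ 0.141 -0.044 -0.989]
.3,.4,.4 ->mm [-124.     9.5  117.4] norm 171
.5809,-.1913,.36 ->mm [-445.1 -552.6  222.7] norm 744
```

```bash

python3 -m inch '[[[-0.022,-0.028,0.01],0],[[-0.044,-0.056,0.02],0],[[-0.066,-0.084,0.03],0],[[-0.088,-0.112,0.04],0],[[-0.11,-0.14,0.05],1]]' >/dev/null
python3 -m inch '[[[-0.022,-0.028,0.01],0],[[-0.044,-0.056,0.02],0],[[-0.066,-0.084,0.03],0],[[-0.088,-0.112,0.04],0],[[-0.11,-0.14,0.05],0]]' >/dev/null
python3 -m inch '[[[-0.022,-0.028,0.01],0],[[-0.044,-0.056,0.02],0],[[-0.066,-0.084,0.03],0],[[-0.088,-0.112,0.04],0],[[-0.11,-0.14,0.05],0]]' >/dev/null
python3 to.py .5809,-.1913,.35 
python3 -c "
from aim import *
report(np.zeros(3),())"
```

```text
t 35.82 tcp [ 0.4638 -0.0573  0.4083] F [ 0.4 -0.1 -1.7] gap 0.0553 q [-0.29 -0.01  0.08  1.52 -0.   -0.18]
tool x [-0.984  0.106 -0.141] y [ 0.111  0.993 -0.031] z [ 0.137 -0.046 -0.99 ]
.5809,-.1913,.35 ->mm [-121.3 -118.3   79.8] norm 187
sx [-0.994  0.11   0.001] pitch -0.1 roll-ish sy z 0.019 origin [ 0.461 -0.057  0.421] foot [ 0.488 -0.063  0.288]
label in window frame mm [ 407.9  -13.7 -421. ]
```

```bash

python3 -m inch '[[[-0.025,-0.024,0.01],0],[[-0.05,-0.048,0.02],0],[[-0.075,-0.072,0.04],0],[[-0.1,-0.096,0.06],0],[[-0.121,-0.118,0.075],0]]' >/dev/null
cat > seat.py <<'E'
from aim import *
import sys
R,p=tool(); S,o=scan(R,p); s=np.array([.578,-.1912,.173])
print("origin",o.round(4),"sx",S[:,0].round(3),"yaw %.1f"%np.degrees(np.arctan2(S[1,0],S[0,0])),"sy z %.3f"%S[2,1])
for h in map(float,sys.argv[1:]): print(h,"shift mm",(1e3*R.T@(s+[0,0,h]-o)).round(1))
E
python3 -m inch '[[[0,0,0],0],[[0,0,0],0]]' >/dev/null
python3 seat.py .16 .05 0
```

```text
origin [ 0.5767 -0.1951  0.3602] sx [-0.993  0.116  0.012] yaw 173.4 sy z 0.016
0.16 shift mm [ 2.7  4.8 26.9]
0.05 shift mm [ 17.    7.8 136. ]
0.0 shift mm [ 23.5   9.2 185.5]
```

```bash

python3 -m inch '[[[0.001,0.003,0.01],0],[[0.003,0.005,0.02],0],[[0.003,0.005,0.027],0],[[0.003,0.005,0.027],0]]' >/dev/null
python3 seat.py .05 0
python3 - <<'E'
from h import *
from aim import *
R,p=tool(); S,o=scan(R,p)
c=cam("scene"); np.savez("scene4.npz",**c); W=world(c); q=(W-o)@S; g=c["image"].mean(2)
ok=(c["depth"]>0)&(g<150)&(W[...,2]>.185)
h=ok&(abs(q[...,1])<.03)&(q[...,2]<-.04)&(q[...,2]>-.15)&(q[...,0]>-.09)&(q[...,0]<.06)
k=q[h]; print("handle",len(k),np.percentile(k,2,axis=0).round(3),np.percentile(k,98,axis=0).round(3))
h=ok&(abs(q[...,1])<.04)&(q[...,2]>.015)&(q[...,2]<.03)&(q[...,0]>.02)&(q[...,0]<.08); k=q[h]
if len(k): print("nose top",len(k),np.percentile(k,2,axis=0).round(3),np.percentile(k,98,axis=0).round(3))
cv2.imwrite("pics/hover.png",cv2.resize(c["image"][210:370,200:360],(640,640))[:,:,::-1])
E
```

```text
origin [ 0.5765 -0.19    0.3318] sx [-0.993  0.115  0.015] yaw 173.4 sy z 0.015
0.05 shift mm [ 12.3   1.9 108.1]
0.0 shift mm [ 18.6   3.3 157.7]
handle 155 [-0.043 -0.009 -0.128] [-0.017  0.015 -0.068]
nose top 12 [0.033 0.023 0.018] [0.054 0.031 0.027]
```

View pics/hover.png

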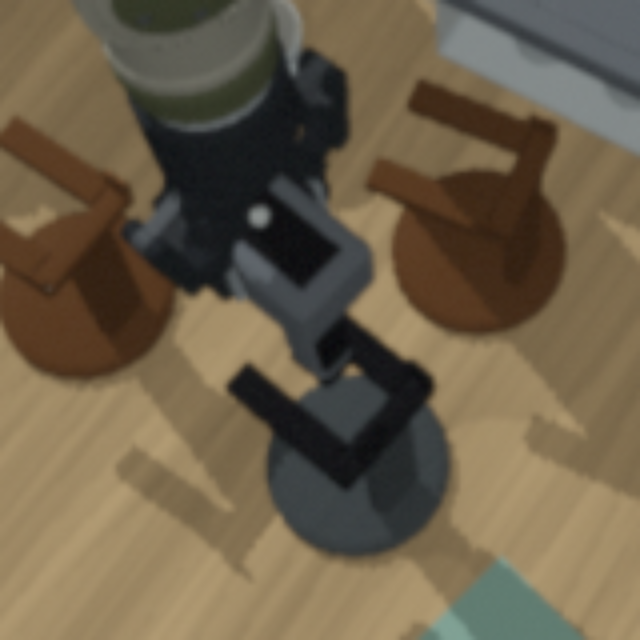

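```bash

python3 -m inch '[[[0.003,0.001,0.02],0],[[0.006,0.002,0.04],0],[[0.008,0.002,0.065],0],[[0.01,0.002,0.085],0],[[0.012,0.002,0.105],0]]'
python3 -m inch '[[[0,0,0],0],[[0,0,0],0]]' >/dev/null
python3 seat.py .02 0
```

```text
clock: 37.2
tcp_pos: [0.5812, -0.1914, 0.2152]
orientation: [0.064, 0.057, 0.996, -0.018]
wrist_force: [-0.1, 1.0, -2.2]
finger_gap: 0.0554
origin [ 0.578  -0.1906  0.2279] sx [-0.993  0.114  0.013] yaw 173.4 sy z 0.016
0.02 shift mm [ 4.4  0.4 34.6]
0.0 shift mm [ 7.   0.9 54.4]
```

```bash

python3 -m inch '[[[0.001,0,0.012],0],[[0.003,0,0.024],0],[[0.005,0,0.036],0],[[0.006,0,0.046],0],[[0.006,0,0.052],0]]'
python3 seat.py 0
python3 -m inch '[[[0,0,0.001],0],[[0,0,0.002],0],[[0,0,0.003],0]]'
python3 seat.py 0
```

```text
clock: 37.78
tcp_pos: [0.5818, -0.1927, 0.1641]
orientation: [0.065, 0.056, 0.996, -0.018]
wrist_force: [-1.0, 0.3, -2.1]
finger_gap: 0.0551
origin [ 0.579  -0.1923  0.1764] sx [-0.993  0.114  0.011] yaw 173.4 sy z 0.016
0.0 shift mm [1.6 1.1 3.2]
clock: 38.03
tcp_pos: [0.5829, -0.1931, 0.1622]
orientation: [0.065, 0.056, 0.996, -0.018]
wrist_force: [-0.5, 0.5, -2.9]
finger_gap: 0.0554
origin [ 0.5801 -0.1928  0.1745] sx [-0.993  0.114  0.01 ] yaw 173.4 sy z 0.017
0.0 shift mm [2.5 1.4 1.2]
```

```bash

python3 -m inch '[[[0.002,0.001,0.001],0],[[0.003,0.0015,0.003],0],[[0.003,0.0015,0.004],0]]'
python3 seat.py 0
python3 -m inch '[[[0,0,0],0],[[0,0,0],0],[[0,0,0],0],[[0,0,0],0]]' 0
python3 -m inch '[[[-0.004,0,-0.025],0],[[-0.008,0,-0.055],0],[[-0.014,0,-0.095],0],[[-0.018,0,-0.13],0],[[-0.024,0,-0.17],0]]'
python3 -m inch '[[[0.04,0,0],0],[[0.08,0,0],0],[[0.12,0,0],0],[[0.16,0,0],0],[[0.2,0,0],0]]' 
python3 - <<'E'
from h import *
c=cam("top"); W=world(c); z=W[...,2]; m=np.zeros(z.shape,bool); m[190:280,340:430]=1
s=m&(z>.19)&(z<.206); print("head",s.sum(),cv2.minAreaRect(W[s][:,:2].astype(np.float32)),z[s].mean())
d=cam("scene"); cv2.imwrite("pics/end.png",np.hstack([cv2.resize(c["image"][130:330,90:530],(640,290)),])[:,:,::-1]); cv2.imwrite("pics/end.png",np.vstack([cv2.resize(c["image"][120:340,80:540],(640,306)),cv2.resize(d["image"][80:440,100:460],(290,290)) .repeat(1,0) if 0 else cv2.resize(d["image"][90:390,120:440],(640,600))[:290]])[:,:,::-1])
E
```

```text
clock: 38.28
tcp_pos: [0.5816, -0.1921, 0.1612]
orientation: [0.068, 0.056, 0.996, -0.019]
wrist_force: [-10.2, 1.0, 17.7]
finger_gap: 0.0552
origin [ 0.5787 -0.1918  0.1735] sx [-0.993  0.114  0.005] yaw 173.4 sy z 0.019
0.0 shift mm [0.9 0.5 0.3]
clock: 38.62
tcp_pos: [0.5817, -0.1921, 0.1613]
orientation: [0.068, 0.056, 0.996, -0.019]
wrist_force: [-0.1, 0.2, 0.1]
finger_gap: 0.0851
clock: 39.03
tcp_pos: [0.582, -0.1865, 0.3335]
orientation: [0.067, 0.056, 0.996, -0.019]
wrist_force: [1.4, -0.3, -0.4]
finger_gap: 0.0854
clock: 39.45
tcp_pos: [0.3835, -0.164, 0.3057]
orientation: [0.067, 0.056, 0.996, -0.019]
wrist_force: [-1.1, -1.0, 1.0]
finger_gap: 0.085
head 730 ((0.5783059597015381, -0.1891392320394516), (0.06102641299366951, 0.10708234459161758), 82.9825439453125) 0.19582375419780756
```

View pics/end.png

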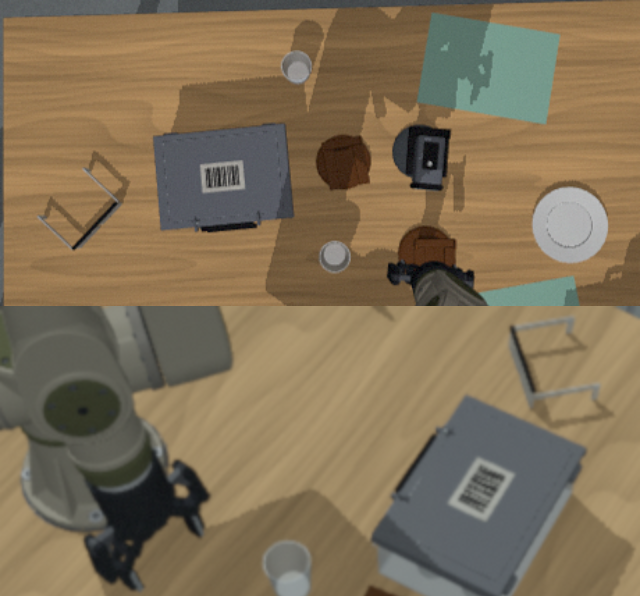

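```bash
python3 -m inch '[[[0,0,0],0],[[0,0,0],0],[[0,0,0],0]]'; python3 -c "
from workcell import env
print(env.hand_in())"
```

```text
clock: 39.8
tcp_pos: [0.3802, -0.1623, 0.305]
orientation: [0.065, 0.057, 0.996, -0.018]
wrist_force: [1.1, -0.3, 0.8]
finger_gap: 0.0856
the job is handed in; nothing more can be done
None
```

The job is done and handed in at 39.8 s: the lid is shut, the latch is closed, the label was scanned, and the scanner is back in its holder.

- **Lid and latch:** I pressed the lid down until it stopped, with the tip at 117 mm. I then pushed the flap past its high point. The force rose to about 9 N and fell to zero, and the pictures show the flap flat against the case front.
- **Scan:** The moves could not tilt the tool directly, so I pushed against the end of the arm's reach to tilt it, and straightened it the same way afterwards. The scanner was held for about 2.5 s, 111 mm from the label and aimed 44° below level. Its line of aim passed within 2 mm of the label's centre as worked out from the arm's pose. Camera depth on the handle agreed that it had not slipped in the grip.
- **Return:** The scanner's head measures within about 1.5 mm of where it started, level, at the same height and about 1° off in yaw.
- **Bystanders:** The plate, beakers and glasses look unmoved in the last picture; I did not measure them.

One thing I could not explain was a wrist force of about 23 N at 12.1 s. It came during a quick move close to the robot's base with nothing in the gripper, and was gone at the next reading. None of my checks disagreed with each other, but nothing reports whether the scanner actually read the label.

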